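Set and lock the slot rack, then stand the colour blocks in it

ROBOT

A 6-joint arm with a two-finger parallel gripper is mounted at the origin on the work surface. World frame = base frame: x ahead of the robot, y to its left, z up, the work surface at z = 0. Lengths are in mm, angles in rad, forces in N, time in s.
With the tool pointing down it reaches from about 400 to 925 mm from the base axis. Payload 12.5 kg.
Tool frame: the origin (TCP) lies on the mounting face of the last link; the fingertips stand 190 mm ahead of it and the grasp point (between the pads) lies 171 mm ahead of it (tip_reach is the distance from the TCP to the fingertips, in mm); z points along the fingers, x is the direction in which the jaws open and shut, and the axes are right-handed (so a half turn about z gives the same grasp; the last joint's range is limited). The gripper opens to 95 mm and grips with 3 to 60 N. Pads are 20 mm wide; open, the fingers measure 119 mm over their backs; the gripper's body (75 mm by 180 mm) begins 59 mm behind the grasp point.
Start: joints at [1.034, 0.491, 1.559, -0, 1.092, -0.106], TCP at [260.976, 567.905, 404.761] pointing down, gripper open.
Joint ranges: [-3.1, 3.1], [-0.84, 2.19], [0.05, 2.79], [-1.13, 4.28], [0.06, 2.93], [-2.69, 2.69]. Speed limits (rad/s): [2.22, 2.22, 2.79, 3.14, 3.14, 3.14].

INTERFACE

Orientations are given as a rotation vector (axis times angle).
In Python, from bench import state, grab_frame, close_job, trace, pinpoint, tip_reach gives the robot as it stands.
- The arm moves only by the tool send_rows, never from a script. Its argument "rows" is a list of rows, each a list of 3 entries, a list of its own where there are three numbers: the closure, from 0 (fully open) to 1 (shut), then the shift along the tool's x, y, z in mm, then the turn about the tool's z in degrees. In form: [[fingers, [x, y, z], yaw], ...]. A call has 1 to 10 rows; each row shifts and turns the commanded pose from where the row before left it, along the tool's axes as they then stand; what a row does not reach is not made up. A row lasts 1/8 s, in which the tool goes at most 62.5 mm and 10.7 degrees, less where a joint would pass 70% of its speed; a pose out of reach is approached as far as the arm can. A call is refused whole if a number of a shift passes 62.5 or a number of a turn 10.7, either way. A call with a gripper value outside its range is refused whole. The fingers move at their own pace and stop on an object; "squeeze" is the grip in N (left out, the last holds). Time passes only in rows, so rows that do not move let the fingers close. It gives the time, the measured TCP pose, the force and the opening at its end, in the units of the state.
- state(): the state, without advancing time (a new reading comes with each control period).
- grab_frame(name): name is "side" or "top"; returns a dict with "frame" (384x512x3 uint8, red, green, blue), "K" (3x3 intrinsics, pixels), "k1" (the pictures are not rectified: a ray, as slopes to the right and down, at radius r is drawn at 1 + k1 r^2 times it, then the intrinsics apply), "world_to_cam" (4x4, takes a point from world to camera coordinates). Camera axes: x right, y down, z forward; pixel columns grow to the right and rows downward; lengths in mm; the calibration is good to about 2 mm. A picture is of the moment at which its call begins. There is no depth.
- close_job(): hands the job in, once; it reports no verdict.
Trained networks look in the newest picture that a camera, given by its name, has taken for a name from the list of things; names that differ only in an ending like _2 or _b are one class to them, and where a whole thing is asked for, a point or a joint stands for the part that bears it (a point fixed in the world has none). Each returns a list of dicts, best first, with "score" (0 to 1); they miss things now and then, are a little off and sometimes report something else, mostly with a low value. They report only what shows in the picture. A call takes as long as a camera call.
- trace(camera, name): "mask" (384x512 bool, what is visible of it) and "xy" ([column, row] in pixels, amid what is visible of it).
- pinpoint(camera, name): "xy" ([column, row] in pixels: a listed point, or the origin of a listed thing).
The state is a dict: "time": time; "joint_pos": joint angles; "joint_velocities": joint speeds; "effort": joint torques, N m; "tool_pos": TCP position; "eef_rot": TCP orientation; "force": force on the tool from outside, world axes, zero at the start; "ft_torque": the same for the moment, N m; "width": finger opening in mm.
Only numpy, scipy, OpenCV 4.12 (cv2) and the standard library are available. Lean on these libraries where they do the work, as an engineer would, in place of code of your own. Each camera call takes 0.05 s, during which the arm holds its last target.

TASK

The slot of the block rack is too narrow: loosen the brass lock ring a good part of a turn (about 45 degrees), turn the black adjuster until its white pointer is in line with the white mark, and retighten the lock ring to its stop without disturbing the setting. Then take the two leaning colour blocks off the easel, turn them edge-on, and lower them gently (do not drop them in) so that each stands upright and fully home in the bay of its own colour; leave the other things on the table where they are.

Things in the scene. Friction and masses are not known exactly. Their poses are not given: they have to be found in the camera images.
- rack: Slot rack fixed to the table, place and heading vary; dark base plate 110 x 275 x 12 mm. Origin on the table under the slot's middle; x across the slot (away from the robot), y along it, z up. Slot 150 mm long between a fixed red wall (face at x = -7 mm) and a sliding aluminium jaw (+x side); floor z = 12, wall tops z = 52, flared lips to z = 58 mm. Ring and adjuster share an upright stud at y = -135 mm.
- jaw (a joint): Travel of the sliding jaw, m, driven by the adjuster at 6.67 mm per rad. Jaw face at rack x = -1 mm + travel: slot 6 mm wide at 0 (a 9 mm block cannot pass), 14 mm wide and centred on rack x = 0 with the adjuster on its mark.
- red_bay (a point): Middle of the slot floor of the bay whose fixed wall is marked bright red (rack +y half), on the slot's centre line when the adjuster is on its mark; axes as the rack's. A block fully home has its bottom edge at this height. The bay is 71 mm long, between low 5 mm nibs on the fixed wall (at rack y = -75, 0, 75 mm).
- blue_bay (a point): The same for the bay marked blue (rack -y half).
- lock_ring (a joint): Angle of the brass lock ring, rad: 0 = tight on its stop; grows as it is loosened, anticlockwise seen from above, to a stop at 1.4. Starts at 0 to 0.06. Loose beyond about 0.6. Drag about 0.06 N m; stays where it is left.
- ring_grip (a point): Centre of the brass hexagonal lock ring, on the stud's axis at half its height. x is square to a pair of flats and turns with the ring (along rack x at 0 rad), z up. 44 mm across flats, 16 mm tall, from 38 to 54 mm above the table; below it only a post 34 mm across, down to the base plate at 12 mm.
- adjuster (a joint): Angle of the adjuster, rad: grows anticlockwise seen from above, 0 to 1.7; at 1.2 its white pointer is in line with the white mark on the base plate (pointing along rack +x). Starts at 0 to 0.2. Drag about 0.15 N m; stays where it is left. It drives the jaw.
- adjuster_grip (a point): Centre of the adjuster's black grip bar, above the lock ring on the same axis; x along the bar to its white pointer end (turns with it), z up. Bar 34 mm long, 12 mm thick, 22 mm tall, from 58 to 80 mm above the table.
- easel: Wooden easel fixed to the table, place and heading vary; base 85 x 180 x 10 mm. Origin on the table, x roughly to the robot's left, y along its width towards the robot, z up; blocks' tops lean towards -x. Its ledge holds the blocks' bottom edges 25 mm above the table; its back board leans 35 degrees and backs only the lower 45 mm of the blocks. The two blocks stand side by side at about y = +42 and -42 mm.
- red_block: Red printing block: wooden plate 60 mm wide (y), 80 tall (z), 9 thick (x, towards the coloured face), about 45 g; upper face and top edge coloured. Origin: middle of its bottom edge, z up its height. At first it leans on the easel, z 35 degrees from vertical, top towards the robot's right, coloured face up; near or far place varies. Its upper 35 mm is free on both faces.
- blue_block: Blue printing block: wooden plate 60 mm wide (y), 80 tall (z), 9 thick (x, towards the coloured face), about 45 g; upper face and top edge coloured. Origin: middle of its bottom edge, z up its height. At first it leans on the easel, z 35 degrees from vertical, top towards the robot's right, coloured face up; near or far place varies. Its upper 35 mm is free on both faces.
- red_block_mid (a point): Middle of the red block, 40 mm up from its bottom edge.
- blue_block_mid (a point): Middle of the blue block, 40 mm up from its bottom edge.
- print_brush: dark wooden round printing brush, 92 mm across its foot, 147 mm tall, standing; bystander
- baren: cork rubbing disc 110 mm across with a wooden grip bar on top, 24 mm tall in all; bystander
- ink_bottle: amber glass bottle with black cap, 52 mm across, 110 mm tall; bystander
- paste_jar: white jar with red lid, 64 mm across, 75 mm tall; bystander
- ink_bowl: small blue bowl, 90 mm across, 40 mm tall; bystander
- spare_strip: plain wood strip 140 x 28 x 12 mm lying flat; bystander
- screwdriver: screwdriver with a wooden handle, 160 mm long, lying flat; bystander

How it is judged (in metres and radians):
On the way, in this order (a step that is already met when the one before it is completed fails the run):
1. the lock ring is loosened (beyond 0.6 rad) (value of joint lock_ring above 0.6 rad), for 0.1 s.
2. the adjuster is on its mark (1.2 rad, within 0.18) with the ring still loose (value of joint adjuster between 1.02 and 1.38 rad and value of joint lock_ring above 0.4 rad), for 0.1 s.
3. the lock ring is tight again (below 0.15 rad), the adjuster still on its mark (value of joint adjuster between 1.02 and 1.38 rad and value of joint lock_ring below 0.15 rad), for 0.2 s.
4. one block stands home in the bay of its colour (((z of red_block_mid in the frame of red_bay between 0.034 and 0.045 m and y of red_block_mid in the frame of red_bay between -0.012 and 0.012 m and x of red_block_mid in the frame of red_bay between -0.006 and 0.006 m and angle between red_block's own z axis and vertical below 0.2 rad and angle between the x axis of red_block and the x axis of rack, either way round below 0.2 rad) or (z of blue_block_mid in the frame of blue_bay between 0.034 and 0.045 m and y of blue_block_mid in the frame of blue_bay between -0.012 and 0.012 m and x of blue_block_mid in the frame of blue_bay between -0.006 and 0.006 m and angle between blue_block's own z axis and vertical below 0.2 rad and angle between the x axis of blue_block and the x axis of rack, either way round below 0.2 rad))), for 0.2 s.
5. both blocks stand home in the bays of their colours (z of red_block_mid in the frame of red_bay between 0.034 and 0.045 m and y of red_block_mid in the frame of red_bay between -0.012 and 0.012 m and x of red_block_mid in the frame of red_bay between -0.006 and 0.006 m and angle between each of red_block, blue_block's own z axis and vertical below 0.2 rad and angle between the x axis of each of red_block, blue_block and the x axis of rack, either way round below 0.2 rad and z of blue_block_mid in the frame of blue_bay between 0.034 and 0.045 m and y of blue_block_mid in the frame of blue_bay between -0.012 and 0.012 m and x of blue_block_mid in the frame of blue_bay between -0.006 and 0.006 m), for 0.2 s.
At the end, for the whole second after the job is handed in: Adjuster at 1.2 rad within 0.18, lock ring below 0.15 rad; each block at rest and released in the bay of its colour: middle 34 to 45 mm above the slot floor, within 12 mm of the bay's middle along the slot and 6 mm across, upright and in line within 0.2 rad (all of step 3 and all of step 5 and linear speed of each of red_block, blue_block below 0.02 m/s); the robot touches nothing.
It fails at once if the adjuster is turned while the lock ring is tight (value of joint lock_ring below 0.25 rad and value of joint adjuster below 1 rad and (velocity of joint adjuster above 0.5 rad/s or velocity of joint adjuster below -0.5 rad/s)).
It fails at once if a block is dropped into the slot (falls faster than 0.7 m/s there) (distance between red_block_mid and rack below 0.13 m and z of red_block_mid in the frame of rack below 0.09 m and linear speed of red_block above 0.7 m/s).
It fails at once if a block is dropped into the slot (falls faster than 0.7 m/s there) (distance between blue_block_mid and rack below 0.13 m and z of blue_block_mid in the frame of rack below 0.09 m and linear speed of blue_block above 0.7 m/s).
It fails at once if a bystander is displaced by more than 30 mm (distance of any of print_brush, baren, ink_bottle, paste_jar, ink_bowl, spare_strip, screwdriver from where it was at the start of the episode above 0.03 m).
It also fails if it takes over 72 s, if anything falls off the work surface, if the arm or the gripper's body presses on something with over 40 N, if the wrist force passes 120 N, or if a joint passes its speed limit or range.

## Working session

There is one attempt and no reset: what is moved stays moved. The work goes in short steps, Python scripts to look and compute and a tool call to move; the robot and the scene stay as the last step left them, time stands still between calls to the robot, and variables do not carry over. Pictures are saved under pics/ and viewed, and the job is handed in when it is done.

Besides the shell and the picture viewer there is one more tool, called after "Emit:" as name([rows], argument=value, ...), one row to a line, values as JSON. send_rows: Moves the arm, as the interface text tells. Its arguments: {"type":"object","properties":{"rows":{"type":"array","items":{"type":"array"}},"squeeze":{"type":"number"}},"required":["rows"]}

```bash
mkdir -p pics; ls
python3 - <<'E'
from bench import *
import cv2
s=state();print(s)
print(tip_reach)
for c in("side","top"):
    f=grab_frame(c);cv2.imwrite(f"pics/{c}0.png",f["frame"][:,:,::-1]);print(f["K"],f["k1"],f["world_to_cam"])
E
```

```text
pics
{'time': 0.0, 'joint_pos': array([ 1.03439900e+00,  4.91561111e-01,  1.55949512e+00,  5.55183053e-05,
        1.09170703e+00, -1.05618877e-01]), 'joint_velocities': array([-0.00081129,  0.00058977,  0.00074461,  0.00042186, -0.00177594,
       -0.00033558]), 'effort': array([ 4.03604326e-05, -6.12642646e+01, -2.58180159e+01,  6.92252791e-02,
        4.82313917e-02, -9.20005618e-05]), 'tool_pos': array([260.94869604, 567.86630899, 404.14493266]), 'eef_rot': array([ 2.64451178e+00,  1.69503444e+00, -1.67844411e-03]), 'force': array([-0.45882036,  0.30489521,  0.05999308]), 'ft_torque': array([-0.02033872,  0.01107838,  0.06465122]), 'width': 95.34585011691453}
190.1
[[424.66244355   0.         253.3346308 ]
 [  0.         424.66244355 180.49889354]
 [  0.           0.           1.        ]] -0.1317545612026619 [[ 9.45942477e-01 -3.23411840e-01  2.44460973e-02 -5.36405248e+02]
 [-1.40281356e-01 -4.75934065e-01 -8.68221117e-01  1.51129581e+02]
 [ 2.92427719e-01  8.17857902e-01 -4.95574900e-01  1.12505599e+03]
 [ 0.00000000e+00  0.00000000e+00  0.00000000e+00  1.00000000e+00]]
[[350.68243363   0.         259.772654  ]
 [  0.         350.68243363 182.37343653]
 [  0.           0.           1.        ]] -0.0896364578418775 [[-7.58703367e-04 -9.99990713e-01  4.24248458e-03  8.89450933e+00]
 [-9.82737035e-01 -3.92875844e-05 -1.85007889e-01  5.67881727e+02]
 [ 1.85006337e-01 -4.30961283e-03 -9.82727878e-01  1.02936667e+03]
 [ 0.00000000e+00  0.00000000e+00  0.00000000e+00  1.00000000e+00]]
```

View pics/side0.png

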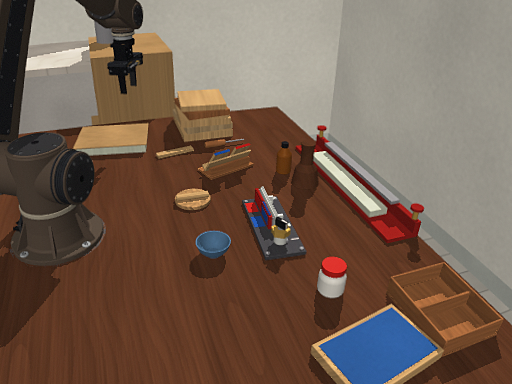

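View pics/top0.png

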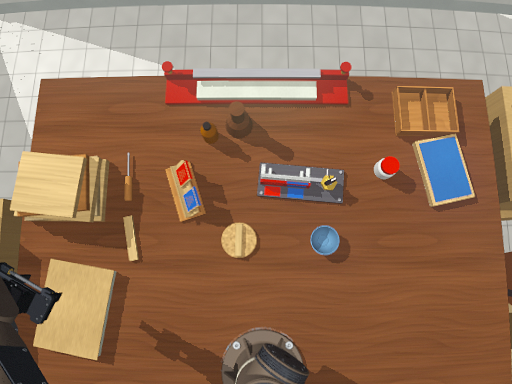

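The rack is near top (302,183), with the ring and adjuster at (329,183). The easel is near top (185,190), with red on the far side and blue nearer the robot. Next I'll measure with the networks.

```bash
cat > h.py <<'E'
import numpy as np, cv2, pickle
from bench import *
from scipy.spatial.transform import Rotation as R
from scipy.optimize import least_squares
def cal(f): return np.array(f["K"]),float(f["k1"]),np.array(f["world_to_cam"])
def proj(c,P):
    K,k1,T=c; P=np.atleast_2d(P); d=np.array([k1,0,0,0,0.])
    # brown model in cv2: 1+k1 r^2
    return cv2.projectPoints(P.astype(float),cv2.Rodrigues(T[:3,:3])[0],T[:3,3].copy(),K,d)[0][:,0]
def ray(c,xy):
    K,k1,T=c; u=cv2.undistortPoints(np.array([[xy]],float),K,np.array([k1,0,0,0,0.]))[0,0]
    o=-T[:3,:3].T@T[:3,3]; v=T[:3,:3].T@np.array([u[0],u[1],1]); return o,v/np.linalg.norm(v)
def atz(c,xy,z):
    o,v=ray(c,xy); return o+v*(z-o[2])/v[2]
def tri(cs,xys):
    A=np.zeros((3,3));b=np.zeros(3);L=[]
    for c,x in zip(cs,xys):
        o,v=ray(c,x);M=np.eye(3)-np.outer(v,v);A+=M;b+=M@o;L.append((o,M))
    p=np.linalg.solve(A,b); return p,[np.linalg.norm(M@(p-o)) for o,M in L]
E
python3 - <<'E'
from h import *
cs={}
for c in("side","top"): cs[c]=cal(grab_frame(c))
pickle.dump(cs,open('cal.pkl','wb'))
heights=dict(ring_grip=46,adjuster_grip=69,rack=0,red_bay=12,blue_bay=12,easel=0)
for n in["rack","red_bay","blue_bay","ring_grip","adjuster_grip","easel","red_block","blue_block","red_block_mid","blue_block_mid","print_brush","baren","ink_bottle","paste_jar","ink_bowl","spare_strip","screwdriver"]:
    r={}
    for c in("side","top"):
        p=pinpoint(c,n)
        if p: r[c]=p[0]
    out=[n]
    for c in r:
        out.append((c,np.round(r[c]["xy"],1),round(r[c]["score"],2),np.round(atz(cs[c],r[c]["xy"],heights.get(n,0)),0)[:2]))
    if len(r)==2:
        p,e=tri([cs[c] for c in r],[r[c]["xy"] for c in r]);out.append(("tri",np.round(p,1),np.round(e,1)))
    print(*out)
E
python3 - <<'E'
import cv2,numpy as np
a=cv2.imread('pics/top0.png')[140:225,155:355]
cv2.imwrite('pics/top0c.png',cv2.resize(a,None,fx=4,fy=4,interpolation=cv2.INTER_CUBIC))
a=cv2.imread('pics/side0.png')[130:270,180:320]
cv2.imwrite('pics/side0c.png',cv2.resize(a,None,fx=4,fy=4,interpolation=cv2.INTER_CUBIC))
E
```

```text
rack ('side', array([267.2, 215.7]), 0.68, array([586., -71.])) ('top', array([281.4, 181.5]), 0.87, array([581., -62.])) ('tri', array([585.3, -63. ,  -6. ]), array([3.4, 3.4]))
red_bay ('side', array([265.7, 204.2]), 0.93, array([596., -29.])) ('top', array([273.6, 181.1]), 0.79, array([580., -36.])) ('tri', array([585.4, -37.3,  17.7]), array([6.8, 6.8]))
blue_bay ('side', array([268.8, 221.1]), 0.78, array([ 574., -114.])) ('top', array([296.2, 180.3]), 0.7, array([ 582., -109.])) ('tri', array([ 579.8, -108.1,    7.9]), array([3.4, 3.4]))
ring_grip ('side', array([279.8, 231.7]), 0.68, array([ 566., -211.])) ('top', array([328.7, 183.8]), 0.56, array([ 565., -206.])) ('tri', array([ 566.5, -207.3,   42.7]), array([1.2, 1.2]))
adjuster_grip ('side', array([282.9, 222.9]), 0.64, array([ 575., -207.])) ('top', array([328.8, 179.5]), 0.54, array([ 574., -202.])) ('tri', array([ 575.4, -203.2,   66.1]), array([1.1, 1.1]))
easel ('side', array([225.6, 165.3]), 0.82, array([554., 267.])) ('top', array([185.1, 193. ]), 0.81, array([543., 250.])) ('tri', array([544.9, 246.7,  11.3]), arr
[... 1363 characters left out ...]
620., -398.])) ('top', array([384.8, 173.3]), 0.61, array([ 608., -404.])) ('tri', array([ 611.3, -403.5,    6.4]), array([4.5, 4.5]))
ink_bowl ('side', array([211.2, 253.4]), 0.61, array([ 388., -190.])) ('top', array([319.7, 243.8]), 0.74, array([ 381., -180.])) ('tri', array([ 385.1, -182.3,   -5.7]), array([4.5, 4.5]))
spare_strip ('side', array([175.9, 152.6]), 0.48, array([403., 419.])) ('top', array([210.1, 133.9]), 0.69, array([742., 174.])) ('tri', array([512.1, 135.8, 190.3]), array([157.9, 157.9]))
screwdriver ('side', array([224. , 145.2]), 0.44, array([594., 431.])) ('top', array([128.9, 174.4]), 0.49, array([605., 439.])) ('tri', array([601.1, 441.7,  -4.8]), array([4.5, 4.5]))
```

View pics/top0c.png

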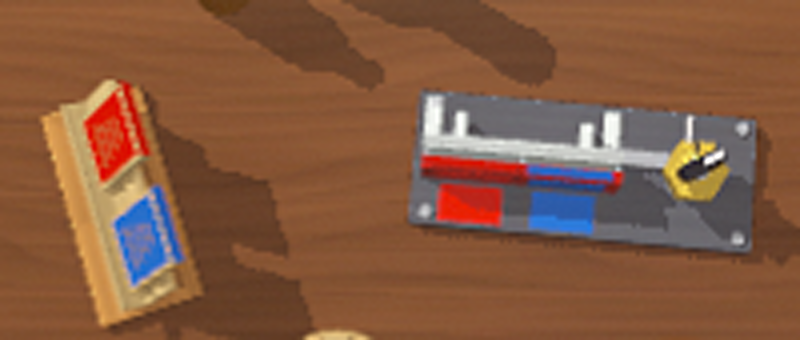

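View pics/side0c.png

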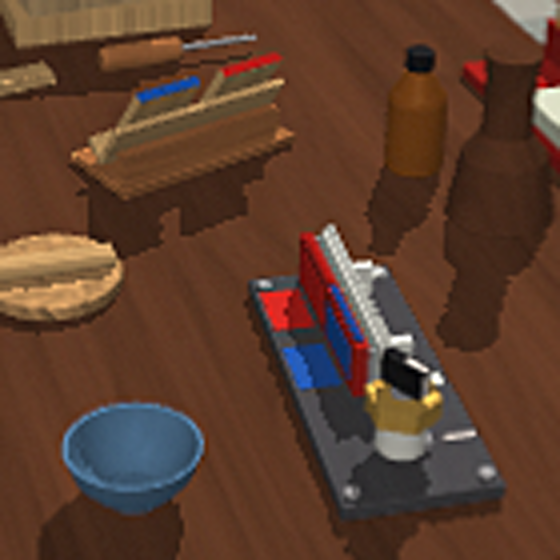

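```bash
cat >> h.py <<'E'
def rect(img,c,z,x0,x1,y0,y1,s):
    # picture: up=+x, left=+y
    W=int((y1-y0)*s);H=int((x1-x0)*s)
    jj,ii=np.meshgrid(np.arange(W),np.arange(H))
    P=np.stack([x1-ii/s,y1-jj/s,np.full(ii.shape,z,float)],-1).reshape(-1,3)
    m=proj(c,P).reshape(H,W,2).astype(np.float32)
    return cv2.remap(img,m[...,0],m[...,1],cv2.INTER_CUBIC)
def grid(im,x0,x1,y0,y1,s,step=20):
    for x in range(x0,x1,step):
        r=int((x1-x)*s);cv2.line(im,(0,r),(6,r),(0,255,255),1);cv2.putText(im,str(x),(8,r+4),0,.35,(0,255,255),1)
    for y in range(y0,y1,step):
        q=int((y1-y)*s);cv2.line(im,(q,0),(q,6),(0,255,255),1);cv2.putText(im,str(y),(q-10,18),0,.35,(0,255,255),1)
    return im
E
python3 - <<'E'
from h import *
cs=pickle.load(open('cal.pkl','rb'))
a=(500,680,-260,60,2.4)
for c in cs:
    im=cv2.imread(f'pics/{c}0.png');cv2.imwrite(f'pics/rk_{c}.png',grid(rect(im,cs[c],12,*a),*a))
E
```

```text
(no output)
```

View pics/rk_top.png

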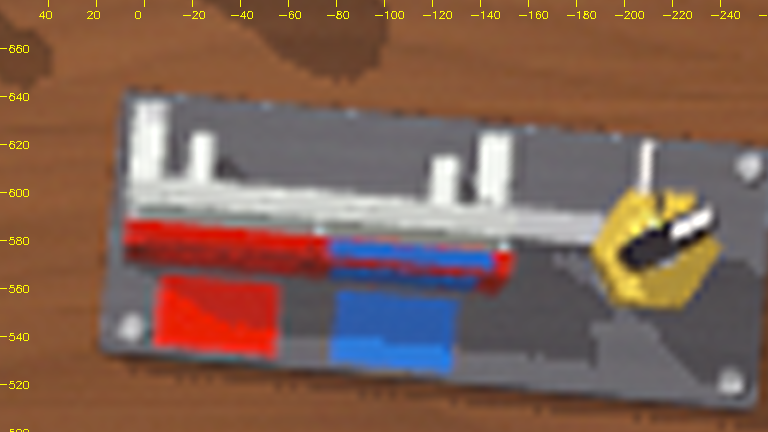

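View pics/rk_side.png

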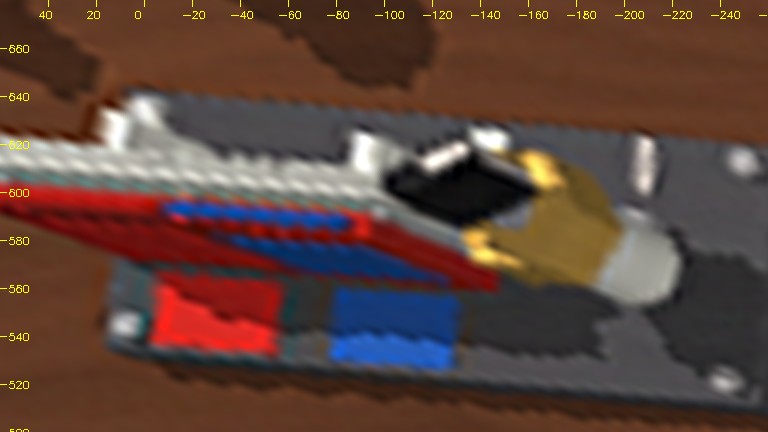

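The rectified views from the two cameras agree. Plate corners fall at about (642,7) and (510,-255) and the heading is about -5.2°. I'll overlay a model of the rack to check.

```bash
cat >> h.py <<'E'
def rackT(x,y,a):
    a=np.radians(a); return lambda P:(np.array(P,float)@np.array([[np.cos(a),np.sin(a),0],[-np.sin(a),np.cos(a),0],[0,0,1]]))+np.array([x,y,0])
def overlay(fn,c,segs,box,s,out):
    im=cv2.imread(fn) if isinstance(fn,str) else fn
    x0,y0,x1,y1=box
    im=cv2.resize(im[y0:y1,x0:x1],None,fx=s,fy=s,interpolation=cv2.INTER_CUBIC)
    for P,col in segs:
        p=(proj(c,P)-[x0,y0]+.5)*s-.5
        cv2.polylines(im,[np.round(p*8).astype(np.int32)],False,col,1,cv2.LINE_AA,3)
    cv2.imwrite(out,im)
def racksegs(F,adj=0.1,ring=0.03,px=0,py=-53.5):
    S=[]
    for z,col in((12,(0,255,255)),(0,(0,180,180))):
        S.append((F([[px+55*i,py+137.5*j,z] for i,j in((1,1),(1,-1),(-1,-1),(-1,1),(1,1))]),col))
    for z in(38,54):
        h=[[44/np.sqrt(3)*np.cos(ring+np.pi/6+k*np.pi/3),-135+44/np.sqrt(3)*np.sin(ring+np.pi/6+k*np.pi/3),z] for k in range(7)]
        S.append((F(h),(0,255,0)))
    t=adj-1.2;d=np.array([np.cos(t),np.sin(t)]);n=np.array([-d[1],d[0]])
    S.append((F([[*(np.array([0,-135])+17*i*d+6*j*n),80] for i,j in((1,1),(1,-1),(-1,-1),(-1,1),(1,1))]),(255,0,255)))
    S.append((F([[-7,75,52],[-7,-75,52]]),(255,255,255)))
    S.append((F([[-1+6.67*adj,75,52],[-1+6.67*adj,-75,52]]),(0,0,0)))
    return S
E
python3 - <<'E'
from h import *
cs=pickle.load(open('cal.pkl','rb'))
S=racksegs(rackT(580.5,-70.5,-5.15))
overlay('pics/top0.png',cs['top'],S,(250,155,355,210),7,'pics/ov_top.png')
overlay('pics/side0.png',cs['side'],S,(235,180,310,265),7,'pics/ov_side.png')
E
```

```text
(no output)
```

View pics/ov_top.png

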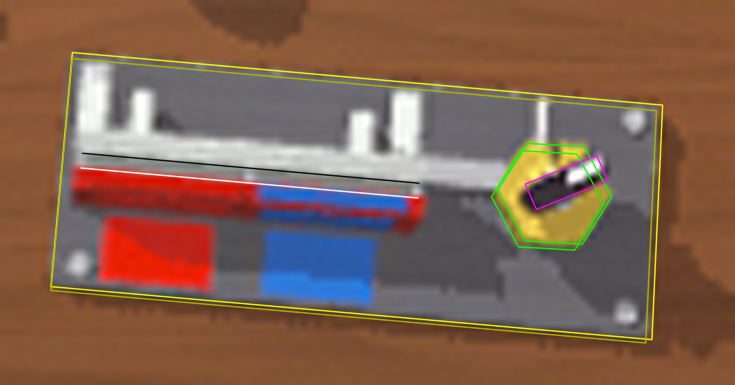

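View pics/ov_side.png

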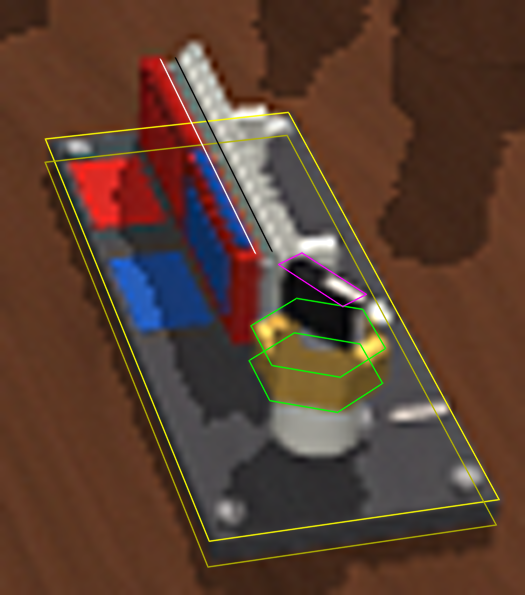

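```bash
cat >> h.py <<'E'
def blocksegs(o,yaw,col,tilt=35):
    # yaw: world angle of easel x
    a=np.radians(yaw);t=np.radians(tilt);ex=np.array([np.cos(a),np.sin(a),0]);ey=np.array([-np.sin(a),np.cos(a),0]);ez=np.array([0,0,1])
    n=np.cos(t)*ex+np.sin(t)*ez;u=-np.sin(t)*ex+np.cos(t)*ez;o=np.array(o,float)
    f=lambda i,j,k:o+4.5*i*n+30*j*ey+80*k*u
    S=[(np.array([f(1,1,0),f(1,-1,0),f(1,-1,1),f(1,1,1),f(1,1,0)]),col),(np.array([f(-1,1,1),f(-1,-1,1),f(1,-1,1),f(1,1,1),f(-1,1,1)]),col)]
    return S
E
python3 - <<'E'
from h import *
cs=pickle.load(open('cal.pkl','rb'))
ya=110.5;a=np.radians(ya);ey=np.array([-np.sin(a),np.cos(a),0])
r=np.array([582.5,272,25]);b=r+84*ey;print(b)
S=blocksegs(r,ya,(0,255,255))+blocksegs(b,ya,(0,255,0))
overlay('pics/top0.png',cs['top'],S,(155,150,220,225),8,'pics/ovb_top.png')
overlay('pics/side0.png',cs['side'],S,(190,130,265,185),8,'pics/ovb_side.png')
E
```

```text
[503.8195361  242.58257997  25.        ]
```

View pics/ovb_top.png

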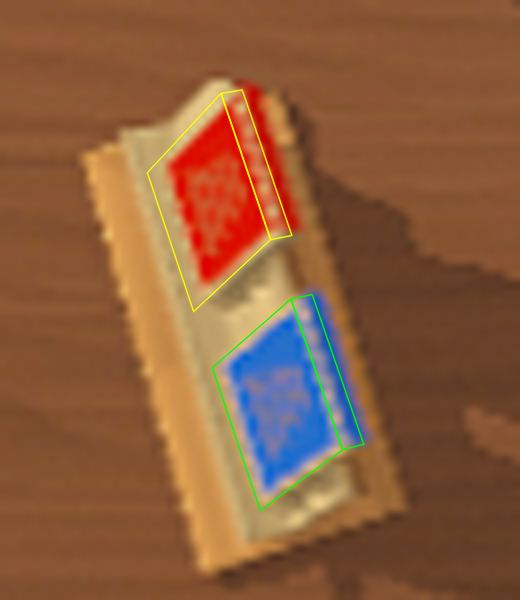

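View pics/ovb_side.png

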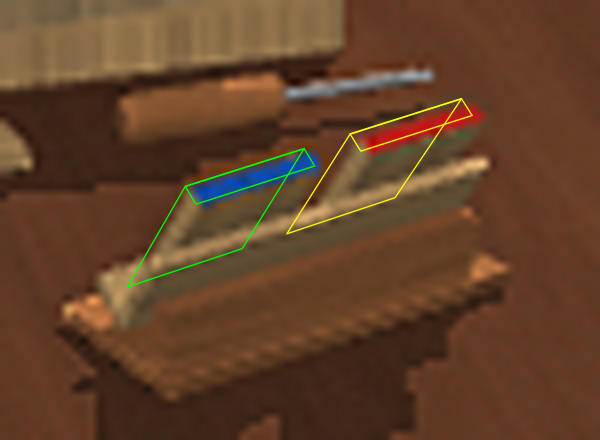

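Run:
```python
from h import *
cs=pickle.load(open('cal.pkl','rb'))
S=blocksegs((586,269.5,25),108.5,(0,255,255))+blocksegs((506,241,25),109.5,(0,255,0))
overlay('pics/top0.png',cs['top'],S,(155,150,220,225),8,'pics/ovb_top2.png')
overlay('pics/side0.png',cs['side'],S,(190,130,265,185),8,'pics/ovb_side2.png')
a=cv2.imread('pics/ovb_top2.png');b=cv2.imread('pics/ovb_side2.png')
o=np.zeros((600,1120,3),np.uint8);o[:,:520]=a;o[:440,520:]=b;cv2.imwrite('pics/ovb2.png',cv2.resize(o,(800,428),interpolation=cv2.INTER_AREA))
```

```text
(no output)
```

View pics/ovb2.png

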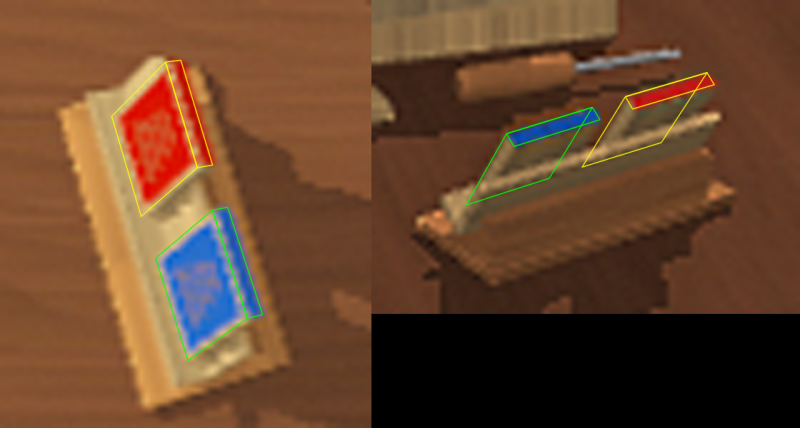

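```bash
cat >> h.py <<'E'
def th(s=None):
    s=s or state(); X=R.from_rotvec(s["eef_rot"]).as_matrix()[:,0]; return np.degrees(np.arctan2(X[1],X[0]))
def plan(x,y,gz,theta=None):
    """grasp point target gz; prints total tool shift and yaw"""
    s=state();t=np.radians(th(s));d=np.array([x,y,gz+171])-s["tool_pos"]
    dx=d[0]*np.cos(t)+d[1]*np.sin(t);dy=d[0]*np.sin(t)-d[1]*np.cos(t)
    print("t",round(s["time"],2),"pos",np.round(s["tool_pos"],1),"gz",round(s["tool_pos"][2]-171,1),"th",round(np.degrees(t),2),"w",round(s["width"],1),"F",np.round(s["force"],1))
    print("shift",np.round([dx,dy,-d[2]],1),"n=",np.linalg.norm(d)/62.5,"yaw",None if theta is None else round(-(theta-np.degrees(t)),1))
E
python3 -c "
from h import *
plan(568.4,-204.9,150,-63.4)"
```

```text
t 1.9 pos [261.  567.9 404.8] gz 233.8 th 65.32 w 95.0 F [-0.  -1.3 -0.3]
shift [-573.8  602.1   83.8] n= 13.374613663001949 yaw 128.7
```

Emit:
send_rows([
  [0, [-41, 43, 0], 0],
  [0, [-41, 43, 0], 0],
  [0, [-41, 43, 0], 0],
  [0, [-41, 43, 0], 0],
  [0, [-41, 43, 0], 0],
  [0, [-41, 43, 0], 0],
  [0, [-41, 43, 0], 0],
  [0, [-41, 43, 0], 0],
  [0, [-41, 43, 0], 0],
  [0, [-41, 43, 0], 0],
])

```text
time: 3.15
tool_pos: [480.9, 13.8, 405.0]
eef_rot: [2.645, 1.695, 0.001]
force: [1.1, 1.0, 0.2]
width: 94.9
```

Emit:
send_rows([
  [0, [-41, 43, 0], 0],
  [0, [-41, 43, 0], 0],
  [0, [-41, 43, 0], 0],
  [0, [-41, 43, 0], 0],
  [0, [0, 0, 0], 10],
  [0, [0, 0, 0], 10],
  [0, [0, 0, 0], 10],
  [0, [0, 0, 0], 10],
  [0, [0, 0, 0], 10],
  [0, [0, 0, 0], 10],
])

```text
time: 4.4
tool_pos: [568.3, -205.1, 404.7]
eef_rot: [-3.139, -0.137, -0.0]
force: [0.7, -0.4, 1.4]
width: 94.9
```

Emit:
send_rows([
  [0, [0, 0, 0], 10],
  [0, [0, 0, 0], 10],
  [0, [0, 0, 0], 10],
  [0, [0, 0, 0], 10],
  [0, [0, 0, 0], 10],
  [0, [0, 0, 0], 10],
  [0, [0, 0, 0], 8.7],
  [0, [0, 0, 0], 0],
])

```text
time: 5.4
tool_pos: [568.3, -205.1, 404.7]
eef_rot: [-2.674, 1.649, -0.0]
force: [-0.1, -0.1, 0.6]
width: 94.9
```

```bash
python3 -c "
from h import *
plan(568.4,-204.9,90,-63.4)
print(state()['joint_pos'])
cs=pickle.load(open('cal.pkl','rb'))
for c,b in(('side',(230,100,330,270)),('top',(280,120,380,230))):
    f=grab_frame(c)['frame'][:,:,::-1].copy();overlay(f,cs[c],racksegs(rackT(580.5,-70.5,-5.15)),b,4,f'pics/a_{c}.png')
"
```

```text
t 5.4 pos [ 568.3 -205.1  404.7] gz 233.7 th -63.33 w 94.9 F [-0.1 -0.1  0.6]
shift [-1.000e-01 -2.000e-01  1.437e+02] n= 2.299664633166614 yaw 0.1
[-4.55601750e-01  4.61112802e-01  1.61218780e+00  1.02739388e-04
  1.06826290e+00  6.49587366e-01]
```

Emit:
send_rows([
  [0.35, [0, 0, 50], 0],
  [0.35, [0, 0, 50], 0],
  [0.35, [0, 0, 30], 0],
  [0.35, [0, 0, 0], 0],
])

```text
time: 6.0
tool_pos: [568.1, -205.0, 272.9]
eef_rot: [2.675, -1.647, -0.006]
force: [0.2, 0.0, 0.3]
width: 63.2
```

```bash
python3 -c "
from h import *
plan(568.4,-204.9,46,-63.4)
cs=pickle.load(open('cal.pkl','rb'))
for c,b in(('side',(240,140,330,270)),('top',(290,120,380,230))):
    f=grab_frame(c)['frame'][:,:,::-1].copy();overlay(f,cs[c],racksegs(rackT(580.5,-70.5,-5.15)),b,4,f'pics/b_{c}.png')
a=cv2.imread('pics/b_side.png');b=cv2.imread('pics/b_top.png');o=np.zeros((520,720,3),np.uint8);o[:520,:360]=a;o[:440,360:]=b;cv2.imwrite('pics/b.png',o)
"
```

```text
t 6.0 pos [ 568.1 -205.   272.9] gz 101.9 th -63.26 w 63.2 F [0.2 0.  0.3]
shift [ 0.1 -0.3 55.9] n= 0.8948656189589573 yaw 0.1
```

View pics/b.png

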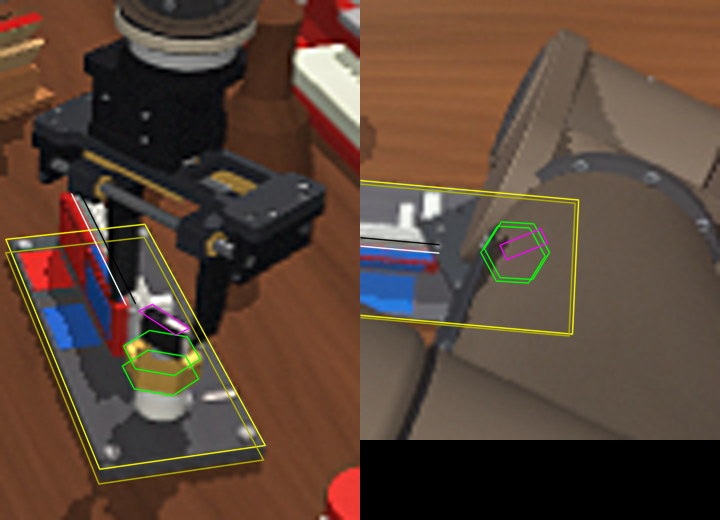

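Emit:
send_rows([
  [0.35, [0, 0, 25], 0],
  [0.35, [0, 0, 15], 0],
  [0.35, [0, 0, 15], 0],
  [0.35, [0, 0, 0], 0],
])

```text
time: 6.6
tool_pos: [568.2, -205.0, 219.1]
eef_rot: [2.673, -1.65, -0.002]
force: [-0.6, 0.3, 0.1]
width: 61.5
```

Emit:
send_rows([
  [0.6, [0, 0, 0], 0],
  [0.6, [0, 0, 0], 0],
  [0.6, [0, 0, 0], 0],
  [0.6, [0, 0, 0], 0],
], squeeze=12)

```text
time: 7.1
tool_pos: [568.5, -205.5, 220.3]
eef_rot: [2.673, -1.65, 0.003]
force: [0.2, -5.1, 2.3]
width: 44.1
```

```bash
python3 -c "
from h import *
plan(568.4,-204.9,46,-18)
print(state()['ft_torque'])
cs=pickle.load(open('cal.pkl','rb'))
for c,b in(('side',(240,140,330,270)),):
    f=grab_frame(c)['frame'][:,:,::-1].copy();overlay(f,cs[c],racksegs(rackT(580.5,-70.5,-5.15))[:0],b,5,f'pics/c_{c}.png')
"
```

```text
t 7.1 pos [ 568.5 -205.5  220.3] gz 49.3 th -63.38 w 44.1 F [ 0.2 -5.1  2.3]
shift [-0.6 -0.1  3.3] n= 0.05381991841715856 yaw -45.4
[-0.88069362 -0.02712476  0.02458392]
```

View pics/c_side.png

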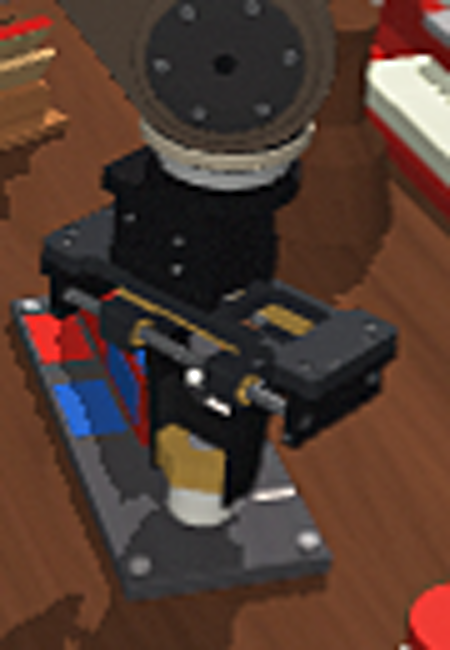

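Emit:
send_rows([
  [0.6, [0, 0, 0], -5],
  [0.6, [0, 0, 0], -8],
  [0.6, [0, 0, 0], -8],
  [0.6, [0, 0, 0], -8],
  [0.6, [0, 0, 0], -8],
  [0.6, [0, 0, 0], -8],
  [0.6, [0, 0, 0], -3],
  [0.6, [0, 0, 0], 0],
  [0.6, [0, 0, 0], 0],
], squeeze=15)

```text
time: 8.28
tool_pos: [568.7, -205.6, 220.3]
eef_rot: [3.112, -0.42, 0.004]
force: [1.9, -5.6, 2.1]
width: 43.7
```

```bash
python3 -c "
from h import *
plan(568.4,-204.9,77,-18)
print(state()['ft_torque'])
cs=pickle.load(open('cal.pkl','rb'))
for c,b in(('side',(240,140,330,270)),):
    f=grab_frame(c)['frame'][:,:,::-1].copy();overlay(f,cs[c],racksegs(rackT(580.5,-70.5,-5.15))[:0],b,5,f'pics/d_{c}.png')
"
```

```text
t 8.28 pos [ 568.7 -205.6  220.3] gz 49.3 th -15.38 w 43.7 F [ 1.9 -5.6  2.1]
shift [ -0.5  -0.6 -27.7] n= 0.4428430532674534 yaw 2.6
[-1.10452264 -0.09909606  0.00314423]
```

View pics/d_side.png

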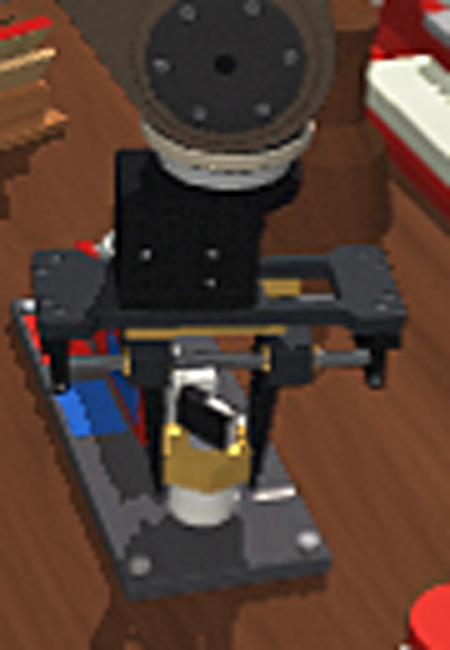

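Emit:
send_rows([
  [0.4, [0, 0, 0], 0],
  [0.4, [0, 0, 0], 0],
  [0.4, [0, 0, -25], 0],
  [0.4, [0, 0, -25], -5],
  [0.4, [0, 0, 0], -9],
  [0.4, [0, 0, 0], -9],
  [0.4, [0, 0, 0], -9],
  [0.4, [0, 0, 0], -9],
  [0.4, [0, 0, 0], 0],
])

```text
time: 9.45
tool_pos: [568.2, -204.8, 269.6]
eef_rot: [-3.063, -0.695, 0.001]
force: [-0.5, -0.4, 0.0]
width: 57.1
```

```bash
python3 -c "
from h import *
plan(568.6,-205.6,77,26)
cs=pickle.load(open('cal.pkl','rb'))
for c,b in(('side',(240,140,330,270)),):
    f=grab_frame(c)['frame'][:,:,::-1].copy();overlay(f,cs[c],racksegs(rackT(580.5,-70.5,-5.15),.2,.84)[2:5],b,5,f'pics/e_{c}.png')
"
```

```text
t 9.45 pos [ 568.2 -204.8  269.6] gz 98.6 th 25.56 w 57.1 F [-0.5 -0.4  0. ]
shift [ 0.   0.9 21.6] n= 0.34529459374794 yaw -0.4
```

View pics/e_side.png

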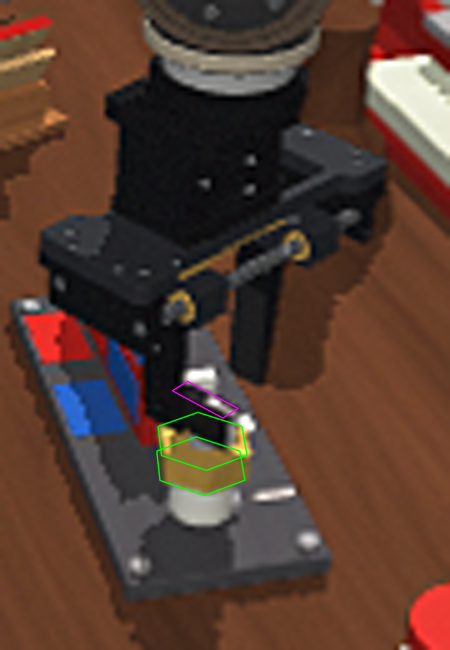

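Emit:
send_rows([
  [0.4, [0, 1, 12], 0],
  [0.4, [0, 0, 10], 0],
  [0.4, [0, 0, 0], 0],
  [0.95, [0, 0, 0], 0],
  [0.95, [0, 0, 0], 0],
  [0.95, [0, 0, 0], 0],
  [0.95, [0, 0, 0], 0],
  [0.95, [0, 0, 0], 0],
], squeeze=20)

```text
time: 10.5
tool_pos: [568.8, -205.9, 247.8]
eef_rot: [3.063, 0.696, 0.001]
force: [9.3, 6.5, 0.2]
width: 12.4
```

```bash
python3 -c "
from h import *
plan(568.6,-205.6,77,84.85)
print(state()['ft_torque'])
cs=pickle.load(open('cal.pkl','rb'))
for c,b in(('side',(240,140,330,270)),):
    f=grab_frame(c)['frame'][:,:,::-1].copy();overlay(f,cs[c],racksegs(rackT(580.5,-70.5,-5.15),.2,.84)[:0],b,5,f'pics/f_{c}.png')
"
```

```text
t 10.5 pos [ 568.8 -205.9  247.8] gz 76.8 th 25.61 w 12.4 F [9.3 6.5 0.2]
shift [-0.1 -0.4 -0.2] n= 0.006693748872339977 yaw -59.2
[ 1.22125169 -2.00247301  0.1496967 ]
```

View pics/f_side.png

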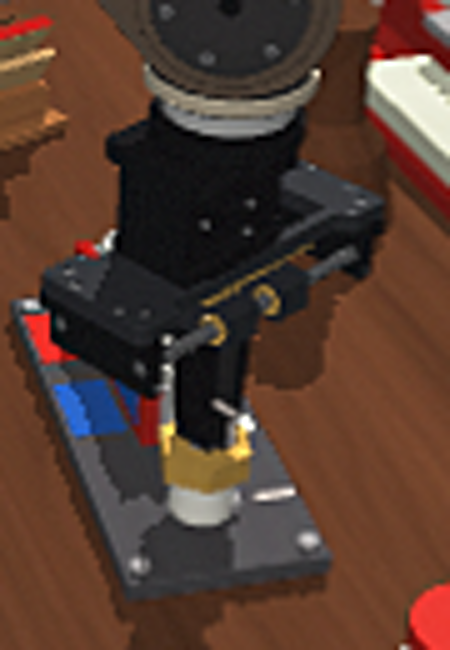

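Emit:
send_rows([
  [0.95, [1, 0, 0], -5],
  [0.95, [0, 0, 0], -8],
  [0.95, [0, 0, 0], -8],
  [0.95, [0, 0, 0], -8],
  [0.95, [0, 0, 0], -8],
  [0.95, [0, 0, 0], -8],
  [0.95, [0, 0, 0], -8],
  [0.95, [0, 0, 0], -6],
  [0.95, [0, 0, 0], 0],
  [0.95, [0, 0, 0], 0],
], squeeze=30)

```text
time: 11.8
tool_pos: [569.5, -205.5, 247.9]
eef_rot: [-2.325, -2.112, 0.0]
force: [-2.5, -0.7, 4.1]
width: 11.5
```

```bash
python3 -c "
from h import *
plan(568.6,-205.6,77,84.85)
print(state()['ft_torque'])
cs=pickle.load(open('cal.pkl','rb'))
for c,b in(('side',(240,140,330,270)),('top',(250,150,360,220))):
    f=grab_frame(c)['frame'][:,:,::-1].copy();overlay(f,cs[c],racksegs(rackT(580.5,-70.5,-5.15),.2,.84)[:0],b,5,f'pics/g_{c}.png')
"
```

```text
t 11.8 pos [ 569.5 -205.5  247.9] gz 76.9 th 84.51 w 11.5 F [-2.5 -0.7  4.1]
shift [-0.2 -0.9 -0.1] n= 0.014778528843187687 yaw -0.3
[-0.1649027   0.51055423  0.11245183]
```

View pics/g_side.png

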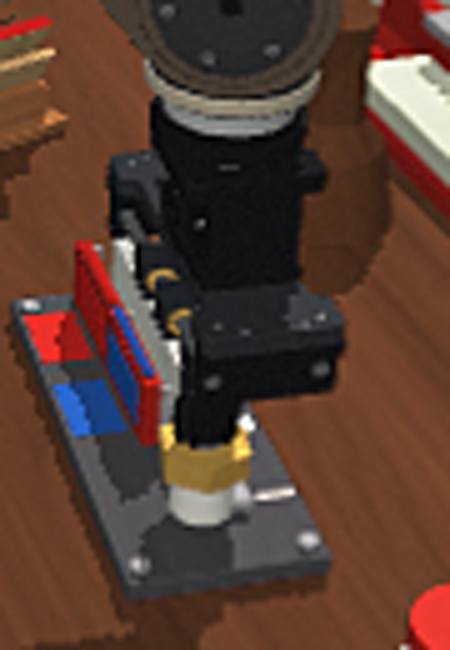

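Emit:
send_rows([
  [0.8, [0, 0, 0], 0],
  [0.8, [0, 0, 0], 0],
  [0.75, [0, 0, -15], 0],
  [0.75, [0, 0, -25], 0],
  [0.4, [0, 0, 0], 10],
  [0.4, [0, 0, 0], 10],
  [0.4, [0, 0, 0], 10],
  [0.4, [0, 0, 0], 10],
  [0.4, [0, 0, 0], 10],
  [0.4, [0, 0, 0], 10],
])

```text
time: 13.15
tool_pos: [569.7, -205.5, 288.7]
eef_rot: [3.071, 0.661, 0.001]
force: [-0.3, -0.3, -0.0]
width: 57.0
```

Emit:
send_rows([
  [0.4, [0, 0, 0], 10],
  [0.4, [0, 0, 0], 10],
  [0.4, [0, 0, 0], 10],
  [0.4, [0, 0, 0], 9.9],
  [0.4, [0, 0, 0], 0],
])

```text
time: 13.78
tool_pos: [569.7, -205.5, 288.6]
eef_rot: [3.114, -0.416, 0.001]
force: [0.8, -1.0, 0.6]
width: 56.9
```

```bash
python3 -c "
from h import *
plan(569.4,-205.6,48,-15.4)
cs=pickle.load(open('cal.pkl','rb'))
for c,b in(('side',(240,140,330,270)),):
    f=grab_frame(c)['frame'][:,:,::-1].copy();overlay(f,cs[c],racksegs(rackT(581.5,-71,-5.15),1.2,.84)[2:],b,5,f'pics/i_{c}.png')
"
```

```text
t 13.78 pos [ 569.7 -205.5  288.6] gz 117.6 th -15.22 w 56.9 F [ 0.8 -1.   0.6]
shift [-0.2  0.2 69.6] n= 1.1129350557738606 yaw 0.2
```

View pics/i_side.png

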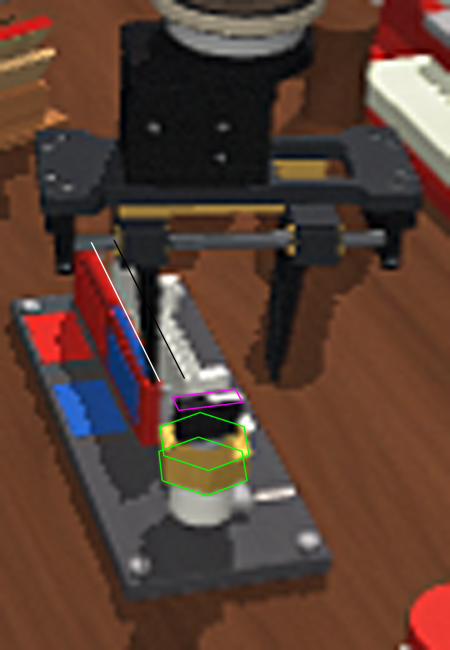

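Emit:
send_rows([
  [0.4, [0, 0, 30], 0],
  [0.4, [0, 0, 20], 0],
  [0.4, [0, 0, 12], 0],
  [0.4, [0, 0, 7], 0],
  [0.4, [0, 0, 0], 0],
  [0.6, [0, 0, 0], 0],
  [0.6, [0, 0, 0], 0],
  [0.6, [0, 0, 0], 0],
  [0.6, [0, 0, 0], 0],
], squeeze=15)

```text
time: 14.95
tool_pos: [569.4, -205.4, 219.2]
eef_rot: [-3.114, 0.417, 0.001]
force: [-4.2, 1.8, 6.1]
width: 43.6
```

Emit:
send_rows([
  [0.6, [0, 0, 0], 5],
  [0.6, [0, 0, 0], 8],
  [0.6, [0, 0, 0], 8],
  [0.6, [0, 0, 0], 8],
  [0.6, [0, 0, 0], 8],
  [0.6, [0, 0, 0], 6],
  [0.6, [0, 0, 0], 4],
  [0.6, [0, 0, 0], 2],
  [0.6, [0, 0, 0], 0],
])

```text
time: 16.08
tool_pos: [569.4, -205.5, 219.2]
eef_rot: [-2.66, 1.672, 0.0]
force: [-3.7, -0.6, 5.6]
width: 44.1
```

```bash
python3 -c "
from h import *
plan(569.4,-205.6,48,-65.15)
print(state()['ft_torque'])
"
```

```text
t 16.07 pos [ 569.4 -205.5  219.2] gz 48.2 th -64.31 w 44.1 F [-3.7 -0.6  5.6]
shift [0.1 0.1 0.2] n= 0.004186014261546643 yaw 0.8
[ 0.13275779  0.7787928  -0.04706422]
```

Emit:
send_rows([
  [0.6, [0, 0, 0], 1.5],
  [0.6, [0, 0, 0], 1],
  [0.6, [0, 0, 0], 0],
])

```text
time: 16.45
tool_pos: [569.6, -205.4, 219.3]
eef_rot: [2.624, -1.727, 0.0]
force: [-2.9, 1.9, 5.6]
width: 43.9
```

```bash
python3 -c "
from h import *
plan(569.4,-205.6,48,-65.15)
print(state()['ft_torque'])
"
```

```text
t 16.45 pos [ 569.6 -205.4  219.3] gz 48.3 th -66.72 w 43.9 F [-2.9  1.9  5.6]
shift [0.1 0.2 0.3] n= 0.005827255852063413 yaw -1.6
[0.23564063 0.68793411 0.54491918]
```

Emit:
send_rows([
  [0.4, [0, 0, 0], -0.5],
  [0.4, [0, 0, 0], 0],
  [0.4, [0, 0, -25], 0],
  [0.4, [0, 0, -40], 0],
  [0.4, [0, 0, -50], 0],
  [0.4, [0, 0, 0], 0],
])

```text
time: 17.2
tool_pos: [570.0, -205.7, 337.2]
eef_rot: [-2.63, 1.717, -0.01]
force: [-0.5, 0.9, -0.4]
width: 56.9
```

```bash
python3 -c "
from h import *
plan(596.1,239.2,165,-71.5)
cs=pickle.load(open('cal.pkl','rb'))
for c,b in(('side',(240,140,330,270)),):
    f=grab_frame(c)['frame'][:,:,::-1].copy();overlay(f,cs[c],racksegs(rackT(581.5,-71,-5.15),1.2,.0)[2:],b,5,f'pics/j_{c}.png')
"
```

```text
t 17.2 pos [ 570.  -205.7  337.2] gz 166.2 th -66.29 w 56.9 F [-0.5  0.9 -0.4]
shift [-396.8 -202.8    1.2] n= 7.129904824664936 yaw 5.2
```

View pics/j_side.png

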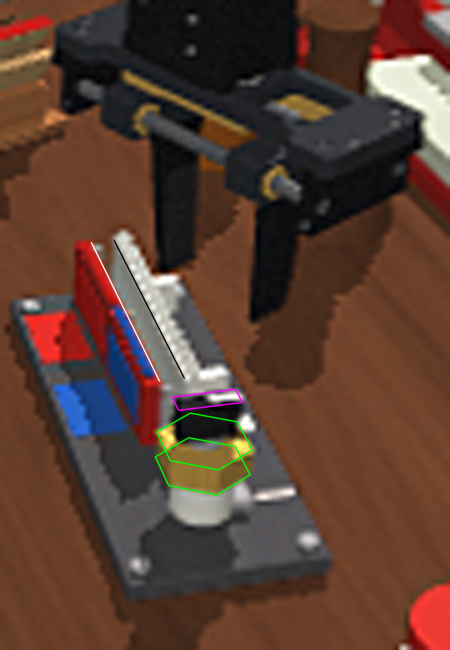

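Emit:
send_rows([
  [0.5, [-49.6, -25.4, 0], 0],
  [0.5, [-49.6, -25.4, 0], 0],
  [0.5, [-49.6, -25.4, 0], 0],
  [0.5, [-49.6, -25.4, 0], 0],
  [0.5, [-49.6, -25.4, 0], 0],
  [0.5, [-49.6, -25.4, 0], 0],
  [0.5, [-49.6, -25.4, 0], 0],
  [0.5, [-49.6, -25.2, 0], 0],
  [0.52, [0, 0, 30], 5.2],
  [0.52, [0, 0, 0], 0],
])

```text
time: 18.5
tool_pos: [595.2, 239.8, 300.4]
eef_rot: [2.547, -1.831, -0.006]
force: [-0.3, 0.2, -0.1]
width: 45.7
```

```bash
python3 -c "
from h import *
plan(596.1,239.2,95,-71.5)
cs=pickle.load(open('cal.pkl','rb'))
S=blocksegs((586,269.5,25),108.5,(0,255,255))+blocksegs((506,241,25),109.5,(0,255,0))
f=grab_frame('side')['frame'][:,:,::-1].copy();overlay(f,cs['side'],S,(180,80,280,190),5,'pics/k_side.png')
f=grab_frame('top')['frame'][:,:,::-1].copy();overlay(f,cs['top'],racksegs(rackT(581.5,-71,-5.15),1.2,.0),(250,155,355,210),7,'pics/k_top.png')
"
```

```text
t 18.5 pos [595.2 239.8 300.4] gz 129.4 th -71.4 w 45.7 F [-0.3  0.2 -0.1]
shift [ 0.8 -0.6 34.4] n= 0.5513555676783789 yaw 0.1
```

View pics/k_side.png

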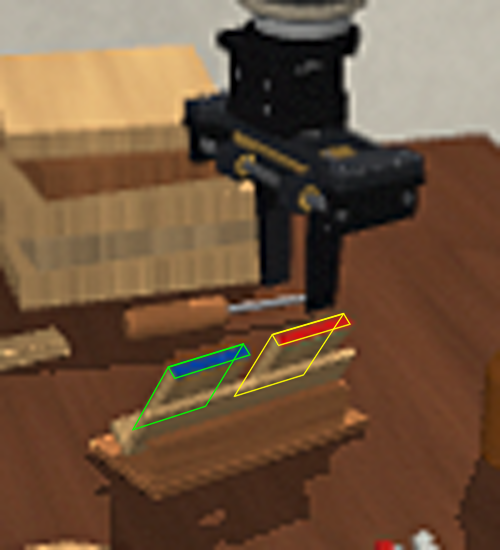

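View pics/k_top.png

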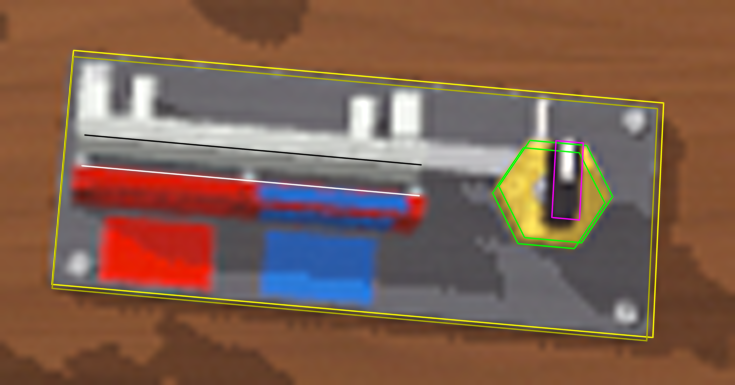

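Emit:
send_rows([
  [0.52, [0.8, -0.6, 14], 0],
  [0.52, [0, 0, 12], 0],
  [0.52, [0, 0, 8], 0],
  [0.52, [0, 0, 0], 0],
], squeeze=8)

```text
time: 19.1
tool_pos: [596.7, 238.7, 269.0]
eef_rot: [2.549, -1.835, -0.001]
force: [-0.3, -0.2, -0.3]
width: 45.7
```

```bash
python3 -c "
from h import *
plan(596.1,239.2,95,-71.5)
cs=pickle.load(open('cal.pkl','rb'))
f=grab_frame('side')['frame'][:,:,::-1].copy();overlay(f,cs['side'],[],(190,100,270,190),6,'pics/l_side.png')
"
```

```text
t 19.1 pos [596.7 238.7 269. ] gz 98.0 th -71.49 w 45.7 F [-0.3 -0.2 -0.3]
shift [-0.6  0.4  3. ] n= 0.04953034374865736 yaw 0.0
```

View pics/l_side.png

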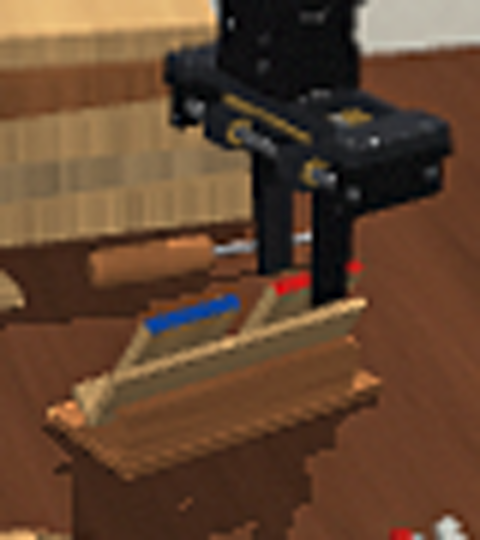

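Emit:
send_rows([
  [0.52, [-1, 0, 3], 0],
  [0.52, [-6, 0, 0], 0],
  [0.52, [-6, 0, 0], 0],
  [0.52, [-6, 0, 0], 0],
  [0.52, [-6, 0, 0], 0],
  [0.52, [-5, 0, 0], 0],
  [0.52, [-2, 0, 0], 0],
  [0.52, [0, 0, 0], 0],
])

```text
time: 20.15
tool_pos: [586.5, 269.3, 266.7]
eef_rot: [-2.55, 1.835, 0.0]
force: [0.2, -0.9, 1.0]
width: 45.6
```

```bash
python3 -c "
from h import *
plan(586,269.5,95,-71.5)
cs=pickle.load(open('cal.pkl','rb'))
f=grab_frame('side')['frame'][:,:,::-1].copy();overlay(f,cs['side'],[],(190,100,270,190),6,'pics/m_side.png')
f=grab_frame('top')['frame'][:,:,::-1].copy();overlay(f,cs['top'],[],(140,120,240,220),5,'pics/m_top.png')
"
```

```text
t 20.15 pos [586.5 269.3 266.7] gz 95.7 th -71.47 w 45.6 F [ 0.2 -0.9  1. ]
shift [-0.3  0.4  0.7] n= 0.014134416586395986 yaw 0.0
```

View pics/m_side.png

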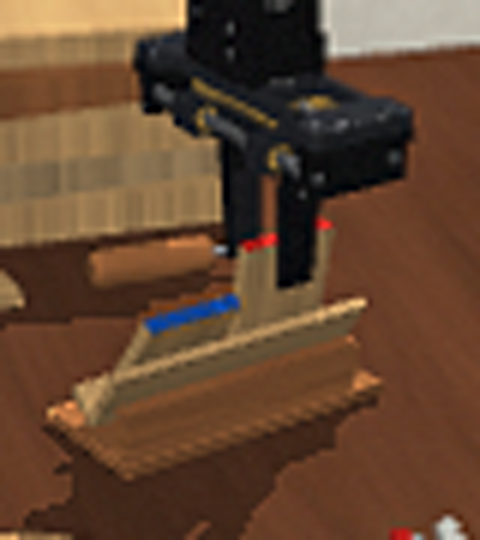

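Emit:
send_rows([
  [0.95, [0, 0, 0], 0],
  [0.95, [0, 0, 0], 0],
  [0.95, [0, 0, 0], 0],
  [0.95, [0, 0, 0], 0],
  [0.95, [0, 0, -3], 0],
  [0.95, [0, 0, -8], 0],
  [0.95, [0, 0, -20], 0],
  [0.95, [0, 0, -30], 0],
  [0.95, [0, 0, -30], 0],
  [0.95, [0, 0, 0], 0],
], squeeze=12)

```text
time: 21.5
tool_pos: [586.5, 269.4, 360.3]
eef_rot: [-2.547, 1.833, -0.004]
force: [-0.7, -0.1, -0.3]
width: 9.1
```

```bash
python3 -c "
from h import *
plan(586,269.5,95,-71.5)
cs=pickle.load(open('cal.pkl','rb'))
f=grab_frame('side')['frame'][:,:,::-1].copy();overlay(f,cs['side'],[],(190,70,270,190),5,'pics/n_side.png')
"
```

```text
t 21.5 pos [586.5 269.4 360.3] gz 189.3 th -71.48 w 9.1 F [-0.7 -0.1 -0.3]
shift [-0.3  0.4 94.3] n= 1.5083755206258858 yaw 0.0
```

View pics/n_side.png

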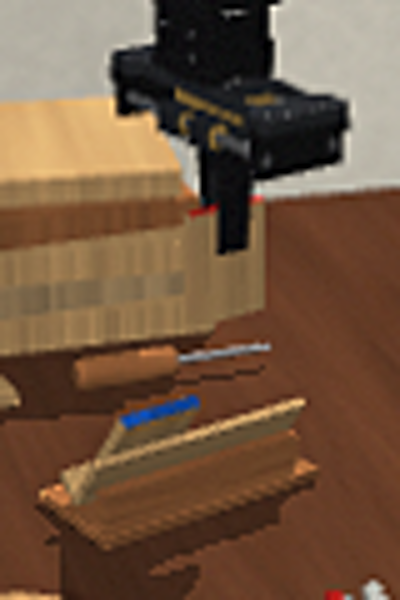

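```bash
cat >> h.py <<'E'
def heldsegs(e,drop,col):
    """held block: e=offset along tool y, drop = distance TCP->bottom"""
    s=state();t=np.radians(th(s));X=np.array([np.cos(t),np.sin(t),0]);Y=np.array([np.sin(t),-np.cos(t),0])
    o=s["tool_pos"]+e*Y-np.array([0,0,drop])
    f=lambda i,j,k:o+4.5*i*X+30*j*Y+np.array([0,0,80*k])
    return [(np.array([f(i,1,0),f(i,-1,0),f(i,-1,1),f(i,1,1),f(i,1,0)]),col) for i in(1,-1)]
E
python3 -c "
from h import *
cs=pickle.load(open('cal.pkl','rb'))
f=grab_frame('side')['frame'][:,:,::-1].copy();overlay(f,cs['side'],heldsegs(0,241.7,(0,255,255)),(215,90,255,140),12,'pics/o_side.png')
"
```

```text
(no output)
```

View pics/o_side.png

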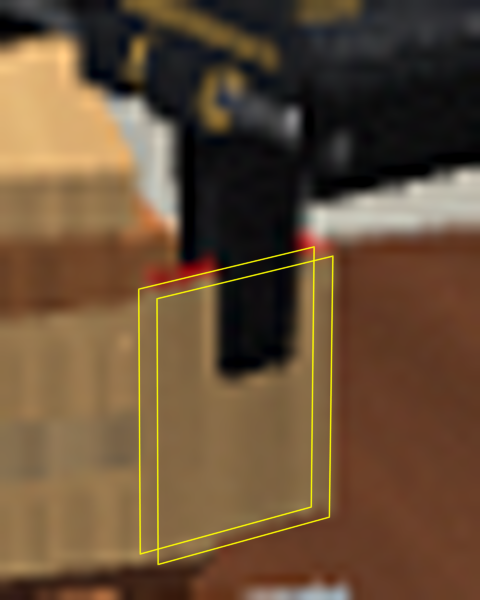

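```bash
python3 -c "
from h import *
plan(584.9,-32.9,185,-5.15)
"
```

```text
t 21.6 pos [586.2 269.2 357.4] gz 186.4 th -71.48 w 9.3 F [-0.  -1.1 -1.1]
shift [286.   97.2   1.4] n= 4.83356145326568 yaw -66.3
```

Emit:
send_rows([
  [0.95, [25, 8, 0], 0],
  [0.95, [48, 16, 0], 0],
  [0.95, [48, 16.2, 0], 0],
  [0.95, [48, 16, 0], 0],
  [0.95, [48, 16, 0], 0],
  [0.95, [44, 16, 0], 0],
  [0.95, [25, 9, 0], 0],
  [0.95, [0, 0, 0], -6],
  [0.95, [0, 0, 0], -10],
  [0.95, [0, 0, 0], -10],
])

```text
time: 22.85
tool_pos: [585.0, -33.0, 356.3]
eef_rot: [2.9, -1.207, -0.004]
force: [-0.8, -0.8, -0.7]
width: 8.9
```

Emit:
send_rows([
  [0.95, [0, 0, 0], -10],
  [0.95, [0, 0, 0], -10],
  [0.95, [0, 0, 0], -10],
  [0.95, [0, 0, 0], -7],
  [0.95, [0, 0, 0], -3.3],
  [0.95, [0, 0, 40], 0],
  [0.95, [0, 0, 20], 0],
  [0.95, [0, 0, 0], 0],
])

```text
time: 23.85
tool_pos: [584.8, -32.8, 295.4]
eef_rot: [-3.138, 0.142, 0.007]
force: [0.4, -0.1, 0.7]
width: 8.8
```

```bash
python3 -c "
from h import *
plan(584.9,-32.9,79.6,-5.15)
cs=pickle.load(open('cal.pkl','rb'))
F=rackT(581.5,-70.2,-5.15)
S=racksegs(F,1.2,0)[5:]
f=grab_frame('side')['frame'][:,:,::-1].copy();overlay(f,cs['side'],S+heldsegs(0,237,(0,255,255)),(220,110,310,230),5,'pics/p_side.png')
f=grab_frame('top')['frame'][:,:,::-1].copy();overlay(f,cs['top'],S+heldsegs(0,237,(0,255,255)),(240,130,340,210),7,'pics/p_top.png')
"
```

```text
t 23.85 pos [584.8 -32.8 295.4] gz 124.4 th -5.19 w 8.8 F [ 0.4 -0.1  0.7]
shift [ 0.1  0.1 44.8] n= 0.7174306700155269 yaw -0.0
```

View pics/p_side.png

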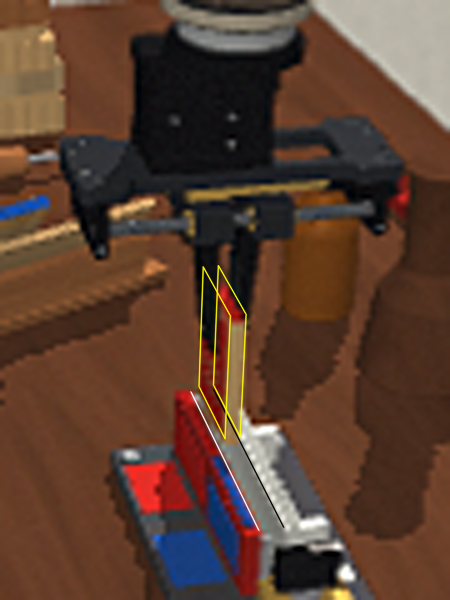

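View pics/p_top.png

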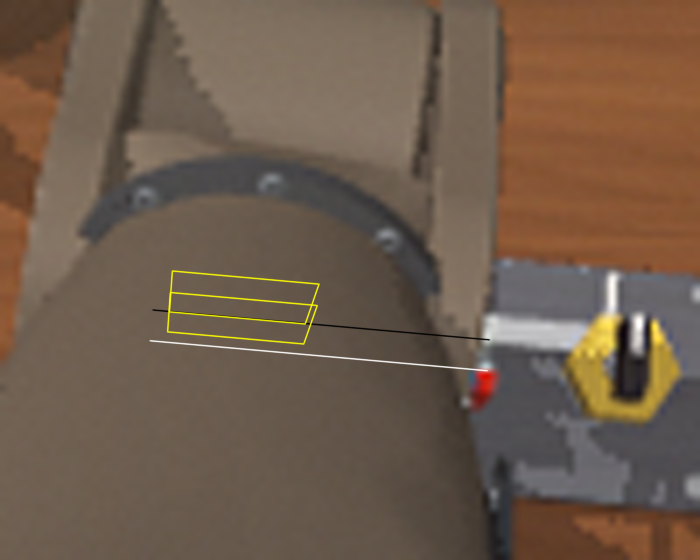

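Emit:
send_rows([
  [0.95, [0, 0, 4], 0],
  [0.95, [0, 0, 4], 0],
  [0.95, [0, 0, 4], 0],
  [0.95, [0, 0, 4], 0],
  [0.95, [0, 0, 4], 0],
  [0.95, [0, 0, 0], 0],
])

```text
time: 24.7
tool_pos: [585.2, -32.9, 277.4]
eef_rot: [-3.138, 0.142, 0.001]
force: [-0.0, 1.0, -0.8]
width: 8.7
```

```bash
python3 -c "
from h import *
plan(584.9,-32.9,79.6,-5.15)
print(state()['ft_torque'])
cs=pickle.load(open('cal.pkl','rb'))
f=grab_frame('side')['frame'][:,:,::-1].copy();overlay(f,cs['side'],heldsegs(0,237,(0,255,255)),(240,140,290,230),7,'pics/q_side.png')
"
```

```text
t 24.7 pos [585.2 -32.9 277.4] gz 106.4 th -5.18 w 8.7 F [-0.   1.  -0.8]
shift [-0.3  0.1 26.8] n= 0.4286110202124716 yaw -0.0
[-0.11915309  0.09485353  0.02827927]
```

View pics/q_side.png

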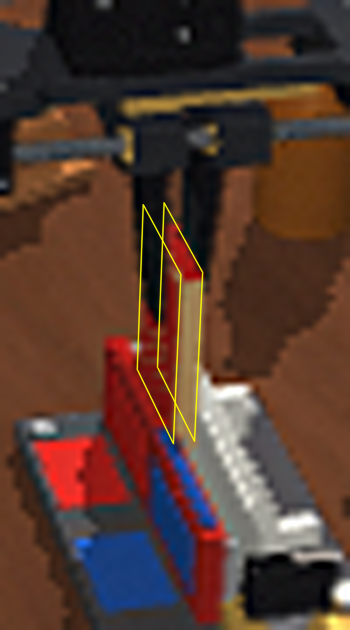

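No contact force so far and the block is entering the slot, so I'll keep lowering.

Emit:
send_rows([
  [0.95, [0, 0, 5], 0],
  [0.95, [0, 0, 5], 0],
  [0.95, [0, 0, 5], 0],
  [0.95, [0, 0, 4], 0],
  [0.95, [0, 0, 3], 0],
  [0.95, [0, 0, 0], 0],
])

```text
time: 25.5
tool_pos: [585.2, -32.9, 255.5]
eef_rot: [-3.138, 0.142, 0.0]
force: [-0.3, -0.4, -0.8]
width: 8.9
```

```bash
python3 -c "
from h import *
plan(584.9,-32.9,79.6,-5.15)
print(state()['ft_torque'])
cs=pickle.load(open('cal.pkl','rb'))
f=grab_frame('side')['frame'][:,:,::-1].copy();overlay(f,cs['side'],heldsegs(0,237,(0,255,255)),(240,140,290,230),7,'pics/r_side.png')
"
```

```text
t 25.5 pos [585.2 -32.9 255.5] gz 84.5 th -5.18 w 8.9 F [-0.3 -0.4 -0.8]
shift [-0.3  0.1  4.9] n= 0.07885096427779477 yaw -0.0
[-0.09460743  0.08789842 -0.00723541]
```

View pics/r_side.png

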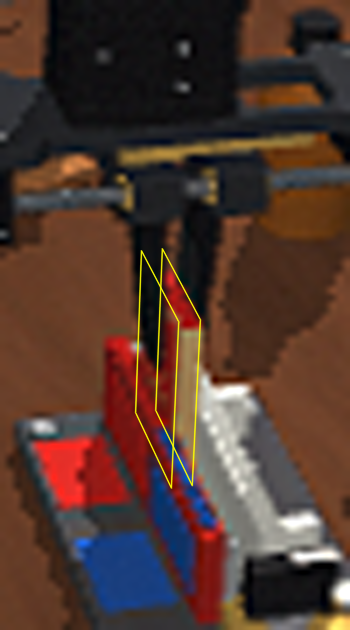

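Emit:
send_rows([
  [0.95, [0, 0, 1.5], 0],
  [0.95, [0, 0, 1.5], 0],
  [0.95, [0, 0, 0], 0],
])

```text
time: 25.92
tool_pos: [585.2, -32.8, 252.6]
eef_rot: [-3.138, 0.142, 0.0]
force: [-0.4, -0.6, -0.3]
width: 9.0
```

Emit:
send_rows([
  [0.95, [0, 0, 1], 0],
  [0.95, [0, 0, 1], 0],
  [0.95, [0, 0, 0], 0],
  [0.95, [0, 0, 0], 0],
])

```text
time: 26.42
tool_pos: [585.2, -32.8, 251.8]
eef_rot: [3.138, -0.142, 0.001]
force: [-2.9, -0.3, 11.1]
width: 8.8
```

Emit:
send_rows([
  [0.8, [0, 0, -1], 0],
  [0.7, [0, 0, 0], 0],
  [0.65, [0, 0, 0], 0],
  [0.65, [0, 0, 0], 0],
  [0.6, [0, 0, -20], 0],
  [0.52, [0, 0, -40], 0],
  [0.52, [0, 0, -40], 0],
  [0.52, [0, 0, 0], 0],
])

```text
time: 27.42
tool_pos: [585.4, -32.8, 354.4]
eef_rot: [3.138, -0.142, 0.008]
force: [0.3, -0.0, -0.6]
width: 46.0
```

```bash
python3 -c "
from h import *
cs=pickle.load(open('cal.pkl','rb'))
ex=np.array([np.cos(np.radians(109.5)),np.sin(np.radians(109.5))]);p=np.array([506,241])-32*ex;print(p)
plan(p[0],p[1],165,-70.5)
S=blocksegs((584.9,-32.9,12),-5.15,(0,255,255),0)
f=grab_frame('side')['frame'][:,:,::-1].copy();overlay(f,cs['side'],S,(240,140,290,230),7,'pics/s_side.png')
"
```

```text
[516.6818195  210.83547229]
t 27.43 pos [585.4 -32.8 354.4] gz 183.4 th -5.18 w 46.0 F [ 0.3 -0.  -0.6]
shift [ -90.4 -236.5   18.4] n= 4.06139741446225 yaw 65.3
```

View pics/s_side.png

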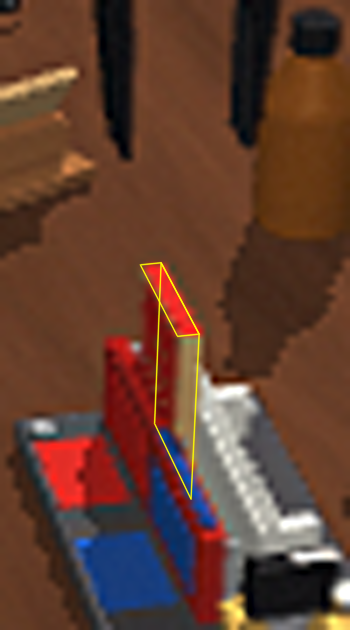

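Emit:
send_rows([
  [0.52, [-18, -47.3, 0], 0],
  [0.52, [-18, -47.3, 0], 0],
  [0.52, [-18, -47.3, 0], 0],
  [0.52, [-18, -47.3, 0], 0],
  [0.52, [-18.4, -47.3, 0], 0],
  [0.52, [0, 0, 0], 10],
  [0.52, [0, 0, 0], 10],
  [0.52, [0, 0, 0], 10],
  [0.52, [0, 0, 0], 10],
  [0.52, [0, 0, 0], 10],
])

```text
time: 28.72
tool_pos: [516.4, 210.8, 350.2]
eef_rot: [2.779, -1.462, -0.003]
force: [0.1, 0.1, -0.3]
width: 45.5
```

Emit:
send_rows([
  [0.52, [0, 0, 20], 10],
  [0.52, [0, 0, 30], 5.3],
  [0.52, [0, 0, 0], 0],
  [0.52, [0, 0, 0], 0],
], squeeze=8)

```text
time: 29.22
tool_pos: [516.7, 210.9, 301.9]
eef_rot: [2.568, -1.81, -0.0]
force: [-0.3, 0.6, 0.5]
width: 45.5
```

```bash
python3 -c "
from h import *
cs=pickle.load(open('cal.pkl','rb'))
plan(516.7,210.8,95,-70.5)
S=blocksegs((506,241,25),109.5,(0,255,0))
f=grab_frame('side')['frame'][:,:,::-1].copy();overlay(f,cs['side'],S,(180,90,270,190),6,'pics/t_side.png')
"
```

```text
t 29.23 pos [516.7 210.9 301.9] gz 130.9 th -70.36 w 45.5 F [-0.3  0.6  0.5]
shift [ 0.1  0.  35.9] n= 0.5738411165758486 yaw 0.1
```

View pics/t_side.png

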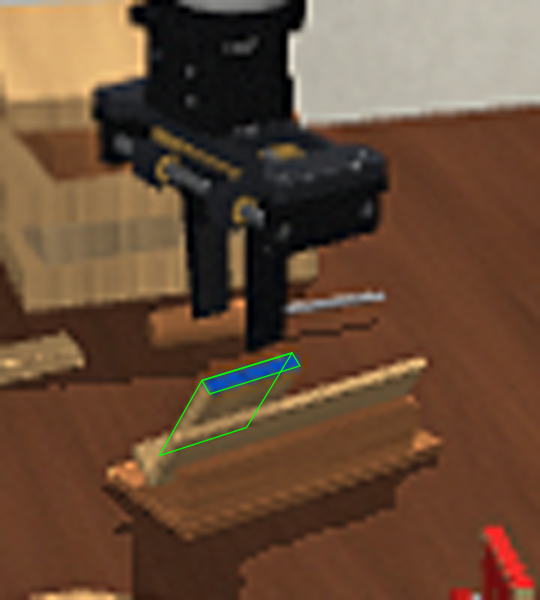

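Emit:
send_rows([
  [0.52, [0, 0, 15], 0],
  [0.52, [0, 0, 12], 0],
  [0.52, [0, 0, 7], 0],
  [0.52, [0, 0, 0], 0],
  [0.52, [0, 0, 0], 0],
])

```text
time: 29.9
tool_pos: [516.6, 210.9, 267.9]
eef_rot: [-2.566, 1.812, -0.0]
force: [-0.4, 0.5, 0.5]
width: 45.7
```

Emit:
send_rows([
  [0.52, [-1, 0, 0], 0],
  [0.52, [-6, 0, 0], 0],
  [0.52, [-6, 0, 0], 0],
  [0.52, [-6, 0, 0], 0],
  [0.52, [-6, 0, 0], 0],
  [0.52, [-5, 0, 0], 0],
  [0.52, [-2, 0, 0], 0],
  [0.52, [0, 0, 0], 0],
])

```text
time: 30.9
tool_pos: [505.8, 241.1, 267.7]
eef_rot: [-2.566, 1.812, 0.0]
force: [-0.0, 0.0, -0.0]
width: 45.7
```

```bash
python3 -c "
from h import *
plan(506,241,95,-70.5)
cs=pickle.load(open('cal.pkl','rb'))
f=grab_frame('side')['frame'][:,:,::-1].copy();overlay(f,cs['side'],[],(180,100,270,190),6,'pics/u_side.png')
"
```

```text
t 30.9 pos [505.8 241.1 267.7] gz 96.7 th -70.47 w 45.7 F [-0.  0. -0.]
shift [ 0.2 -0.2  1.7] n= 0.027635499212561403 yaw 0.0
```

View pics/u_side.png

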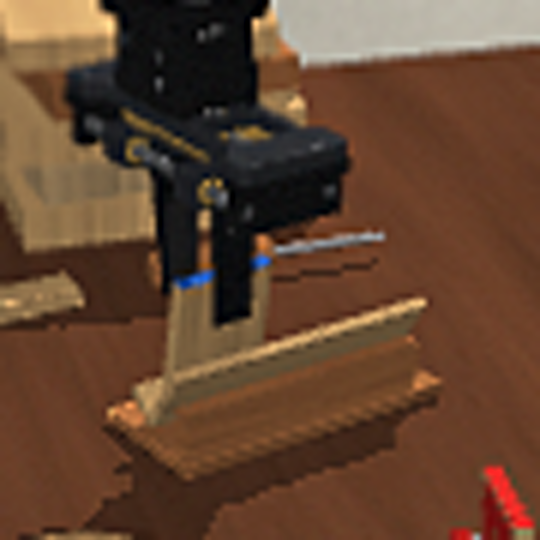

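Emit:
send_rows([
  [0.95, [0, 0, 0], 0],
  [0.95, [0, 0, 0], 0],
  [0.95, [0, 0, 0], 0],
  [0.95, [0, 0, 0], 0],
  [0.95, [0, 0, -3], 0],
  [0.95, [0, 0, -8], 0],
  [0.95, [0, 0, -20], 0],
  [0.95, [0, 0, -30], 0],
  [0.95, [0, 0, -30], 0],
  [0.95, [0, 0, 0], 0],
], squeeze=12)

```text
time: 32.2
tool_pos: [505.8, 241.1, 361.0]
eef_rot: [-2.563, 1.811, -0.004]
force: [-0.3, 0.6, -0.9]
width: 8.9
```

```bash
python3 -c "
from h import *
F=rackT(581.5,-70.2,-5.15);p=F([[0,-37.5,0]])[0];print(p)
plan(p[0],p[1],185,-5.15)
cs=pickle.load(open('cal.pkl','rb'))
f=grab_frame('side')['frame'][:,:,::-1].copy();overlay(f,cs['side'],heldsegs(0,239.8,(0,255,255)),(190,90,250,160),9,'pics/v_side.png')
"
```

```text
[ 578.13386977 -107.54861667    0.        ]
t 32.2 pos [505.8 241.1 361. ] gz 190.0 th -70.48 w 8.9 F [-0.3  0.6 -0.9]
shift [352.8  48.4   5. ] n= 5.697945815338136 yaw -65.3
```

View pics/v_side.png

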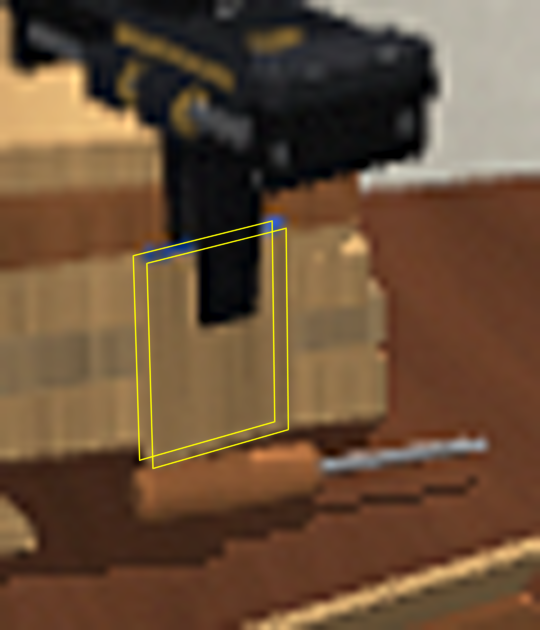

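Emit:
send_rows([
  [0.95, [30, 4, 0], 0],
  [0.95, [58, 8, 0], 0],
  [0.95, [58, 8, 0], 0],
  [0.95, [58, 8, 0], 0],
  [0.95, [58, 8, 0], 0],
  [0.95, [58, 8, 0], 0],
  [0.95, [32.8, 4.4, 0], 0],
  [0.95, [0, 0, 0], -6],
  [0.95, [0, 0, 0], -10],
  [0.95, [0, 0, 0], -10],
])

```text
time: 33.5
tool_pos: [577.9, -107.8, 357.3]
eef_rot: [2.911, -1.181, -0.003]
force: [0.5, 0.5, -0.4]
width: 9.2
```

Emit:
send_rows([
  [0.95, [0, 0, 0], -10],
  [0.95, [0, 0, 0], -10],
  [0.95, [0, 0, 0], -9],
  [0.95, [0, 0, 0], -7],
  [0.95, [0, 0, 0], -3.3],
  [0.95, [0, 0, 20], 0],
  [0.95, [0, 0, 10], 0],
  [0.95, [0, 0, 0], 0],
])

```text
time: 34.5
tool_pos: [578.0, -107.6, 327.5]
eef_rot: [-3.138, 0.142, 0.004]
force: [-0.4, 0.3, 0.2]
width: 8.5
```

```bash
python3 -c "
from h import *
plan(578.3,-107.5,128,-5.15)
cs=pickle.load(open('cal.pkl','rb'))
S=racksegs(rackT(581.5,-70.2,-5.15),1.2,0)[5:]
f=grab_frame('side')['frame'][:,:,::-1].copy();overlay(f,cs['side'],S+heldsegs(0,238.5,(0,255,255)),(230,110,310,240),5,'pics/w_side.png')
"
```

```text
t 34.5 pos [ 578.  -107.6  327.5] gz 156.5 th -5.19 w 8.5 F [-0.4  0.3  0.2]
shift [ 0.3 -0.2 28.5] n= 0.45615099070155923 yaw -0.0
```

View pics/w_side.png

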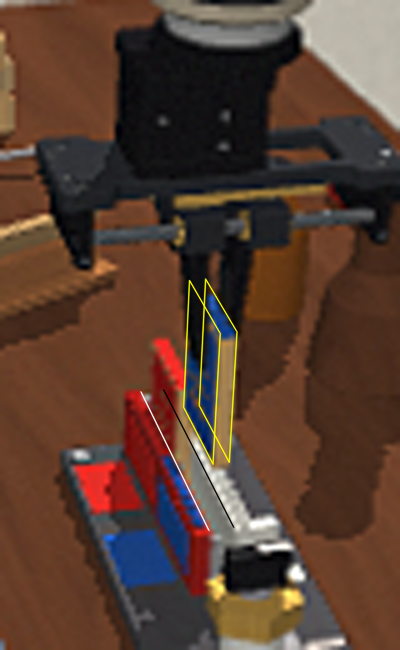

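Emit:
send_rows([
  [0.95, [0.2, 0, 15], 0],
  [0.95, [0, 0, 12], 0],
  [0.95, [0, 0, 5], 0],
  [0.95, [0, 0, 4], 0],
  [0.95, [0, 0, 4], 0],
  [0.95, [0, 0, 4], 0],
  [0.95, [0, 0, 4], 0],
  [0.95, [0, 0, 0], 0],
])

```text
time: 35.55
tool_pos: [578.3, -107.7, 280.4]
eef_rot: [-3.138, 0.142, 0.001]
force: [1.2, -1.4, 0.0]
width: 9.3
```

Emit:
send_rows([
  [0.95, [0, 0, 4], 0],
  [0.95, [0, 0, 4], 0],
  [0.95, [0, 0, 4], 0],
  [0.95, [0, 0, 4], 0],
  [0.95, [0, 0, 0], 0],
])

```text
time: 36.17
tool_pos: [578.2, -107.7, 264.4]
eef_rot: [-3.138, 0.142, 0.001]
force: [-0.7, 0.3, -0.6]
width: 8.6
```

```bash
python3 -c "
from h import *
plan(578.3,-107.5,81,-5.15)
cs=pickle.load(open('cal.pkl','rb'))
f=grab_frame('side')['frame'][:,:,::-1].copy();overlay(f,cs['side'],heldsegs(0,239,(0,255,255)),(240,140,300,240),6,'pics/x_side.png')
"
```

```text
t 36.17 pos [ 578.2 -107.7  264.4] gz 93.4 th -5.18 w 8.6 F [-0.7  0.3 -0.6]
shift [ 0.  -0.2 12.4] n= 0.19773200022171927 yaw -0.0
```

View pics/x_side.png

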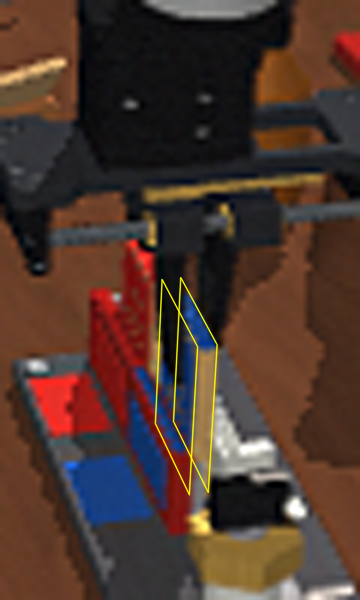

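Emit:
send_rows([
  [0.95, [0, 0, 4], 0],
  [0.95, [0, 0, 3], 0],
  [0.95, [0, 0, 2], 0],
  [0.95, [0, 0, 1], 0],
  [0.95, [0, 0, 0], 0],
])

```text
time: 36.85
tool_pos: [578.3, -107.7, 254.7]
eef_rot: [-3.138, 0.142, 0.0]
force: [0.5, 0.9, -0.6]
width: 8.8
```

Emit:
send_rows([
  [0.95, [0, 0, 1], 0],
  [0.95, [0, 0, 1], 0],
  [0.95, [0, 0, 0], 0],
  [0.95, [0, 0, 0], 0],
])

```text
time: 37.35
tool_pos: [578.3, -107.7, 253.0]
eef_rot: [3.138, -0.142, 0.001]
force: [-0.8, 1.1, 5.0]
width: 8.9
```

Floor contact at 5 N. I'll release and retreat.

Emit:
send_rows([
  [0.8, [0, 0, 0], 0],
  [0.7, [0, 0, 0], 0],
  [0.65, [0, 0, 0], 0],
  [0.65, [0, 0, 0], 0],
  [0.6, [0, 0, -20], 0],
  [0.5, [0, 0, -40], 0],
  [0.5, [0, 0, -50], 0],
  [0.5, [0, 60, 0], 0],
  [0.5, [0, 60, 0], 0],
  [0.5, [0, 60, 0], 0],
])

```text
time: 38.6
tool_pos: [561.6, -288.6, 363.0]
eef_rot: [3.138, -0.141, 0.001]
force: [1.0, 0.2, 0.7]
width: 47.8
```

Emit:
send_rows([
  [0.5, [0, 60, 0], 0],
  [0.5, [0, 60, 0], 0],
  [0.5, [0, 60, 0], 0],
  [0.5, [0, 0, 0], 0],
])

```text
time: 39.1
tool_pos: [544.3, -470.0, 361.7]
eef_rot: [3.138, -0.149, -0.0]
force: [-0.5, 0.3, 0.2]
width: 47.6
```

```bash
python3 -c "
from h import *
cs=pickle.load(open('cal.pkl','rb'))
S=blocksegs((584.9,-32.9,12),-5.15,(0,255,255),0)+blocksegs((578.2,-107.6,12),-5.15,(0,255,0),0)
f0=f=grab_frame('side')['frame'][:,:,::-1].copy();overlay(f,cs['side'],S,(230,130,310,240),5,'pics/y_side.png');cv2.imwrite('pics/fs.png',f0)
f0=f=grab_frame('top')['frame'][:,:,::-1].copy();overlay(f,cs['top'],S,(250,140,360,220),7,'pics/y_top.png');cv2.imwrite('pics/ft.png',f0)
print(state()['time'],state()['force'])
"
```

```text
39.2 [0.53945497 0.014898   0.00427829]
```

View pics/y_side.png

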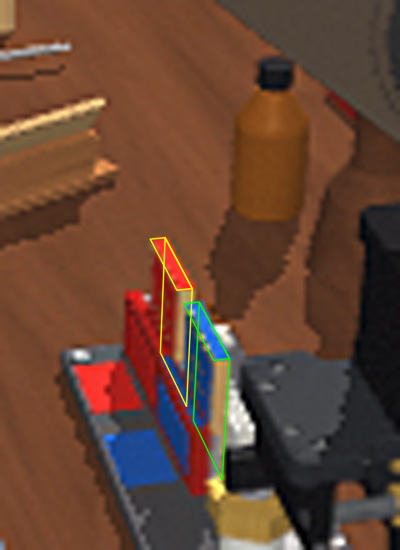

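View pics/y_top.png

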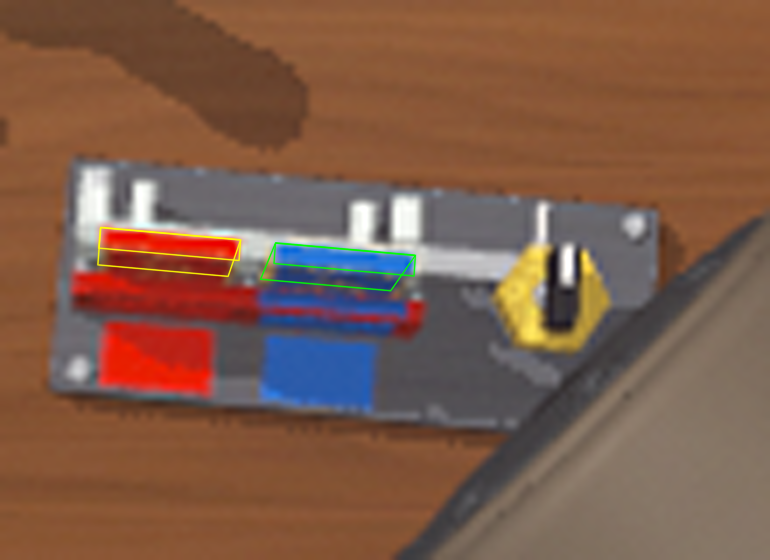

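View pics/ft.png

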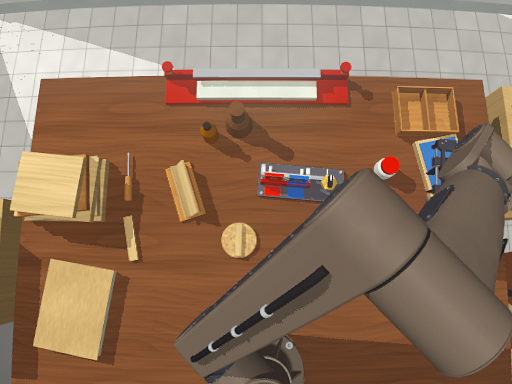

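Both blocks stand home in both views, the pointer is parallel to the mark, the ring is on its stop, and the arm is clear.

```bash
python3 -c "
from h import *
s=state();print(s['joint_velocities'].round(3),s['width'])
print(close_job())"
```

```text
[ 0.03  -0.017  0.016  0.001 -0.001  0.004] 47.64161368869802
the job is handed in; nothing more can be done
None
```

The job is handed in at about 39 s of the 72 s allowed. My checks suggest every step was met, but `close_job()` reports no verdict.

- **Rack:**
  - I loosened the lock ring about 48°.
  - I turned the adjuster until the gripper's angle put it at about 1.2 rad.
  - I turned the ring back clockwise until its stop pushed back at about 0.5 N m.
- **Blocks:** I pushed each leaning block nearly upright on the easel with one finger, gripped it by its faces and turned it to the rack's heading. I then lowered it until it touched the slot floor (11 N for red, 5 N for blue) and released it.

**Last checks:**
- In both camera views the blocks match a model of them standing fully home in their own bays.
- The pointer is parallel to the white mark and the ring's flats sit at its tight position.
- The gripper is open and the arm is well clear of the rack.
- No bystander I could see in the last top picture had moved. The ink bowl was hidden under the arm there, so I could not confirm its position.

**Disagreement:** the top camera showed the adjuster bar about 2 mm away from where the gripper found it. That is within the stated calibration error.

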